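# Fit the reservoir capacitor in its saddle and close the clamp strap

## Task

Fit the big screw-terminal capacitor into the open power supply: lay it on its side in the empty two-ribbed saddle, resting on both ribs about centred, with its brass terminals pointing towards the little rectifier board at the end of the saddle; set it down gently, do not drop it in. Then swing the hinged steel clamp strap over it until it is fully closed. Leave the other things on the bench where they are.

Things in the scene. Friction and masses are not known exactly. Their poses are not given: they have to be found in the camera images.
- cap_center (a point): Centre of the big capacitor, a loose dark cylinder (0.2 to 0.35 kg) standing upright on the bench: can 48 mm in diameter and 84 mm long, so this point starts 42 mm above the bench. Its z axis runs along the can towards the two brass screw terminals on top (11 mm in diameter, 8 mm high, 22 mm apart); the other end is plain.
- cap_terminals (a point): Point on the same capacitor's axis level with the tips of its terminals, 50 mm from the can's centre.
- saddle (a point): Where the centre of the seated capacitor (on its axis, half-way along the can) belongs, 55 mm above the bench. Frame: z up, y along the saddle; terminals must point to -y. Two black ribs, 10 mm thick along y, at y = -33 and +33 mm carry the can on sloping flats; rib tops 7 mm below this point. Between the ribs it is open 46 mm down to the tray floor, with room for fingers beside the can.
- strap_hinge (a point): Hinge of the clamp strap, fixed to the tray: in the saddle's frame 31 mm to -x, 4 mm below the saddle point and at y = +33 mm (over the rib at the end away from the rectifier board). The hinge axis is parallel to the saddle's y axis.
- strap_ear (a point): Middle of the flat ear at the strap's free end, on its outer face (the face that looks up when closed), 69 mm from the hinge axis. The strap is a half-round steel band, 14 mm wide, 2 mm thick; the ear sticks out 18 mm beyond the band. Closed, the ear lies level on the +x side of the saddle, 69 mm in +x of the hinge, 52 mm above the bench.
- strap (a joint): Angle of the clamp strap about its hinge in rad: 0 is closed, level ear (end stop); growing values open it up and over towards the saddle's -x side. It starts standing open at 1.8 to 2.25 (stop at 2.4), clear of the saddle. A light friction hinge: it stays where it is left and takes about 1 N at the ear to swing.
- cap_small_center (a point): Bystander: centre of a smaller capacitor standing upright, 35 mm in diameter, 55 mm tall, with two flat tags on top.
- jar_center (a point): Bystander: centre of a closed grey jar with a white lid, 54 mm in diameter, 75 mm tall, standing.
- screwdriver_grip (a point): Bystander: handle of a screwdriver, 190 mm long, lying on the bench.
- meter_center (a point): Bystander: centre of a hand-held multimeter, 150 x 75 x 36 mm (43 mm over its dial), lying on the bench.
- chassis: Open power-supply tray, aluminium, 300 (x) x 240 (y) mm, fixed, at a new place and yaw each time; origin at its centre on the bench, axes as the saddle's (saddle axis at x = -30 mm). Floor 9 mm, side flanges 31 mm high. Low green rectifier board at y = -94 mm (parts up to 23 mm high) by the saddle's end; round transformer (90 mm wide, 57 mm high) at x = 92, y = 45 mm; rear panel 69 mm high at +x.
Things that resemble listed ones, but are neither listed nor needed, are in the scene too. Leave any blue look-alike of the part that bears cap_center alone.

How it is judged:
By the outcome, as a careful person would: the job done as asked, in the order asked, and still so for the second after the job is handed in, with the robot touching nothing.
It also fails if it takes over 54 s, if anything falls off the work surface, if the arm or the gripper's body presses on something with over 40 N, if the wrist force passes 120 N, or if a joint passes its speed limit or range.

## Robot

A 6-joint arm with a two-finger parallel gripper is mounted at the origin on the work surface. World frame = base frame: x ahead of the robot, y to its left, z up, the work surface at z = 0. Lengths are in mm, angles in rad, forces in N, time in s.
With the tool pointing down it reaches from about 300 to 775 mm from the base axis. Payload 14.6 kg.
Tool frame: the origin (TCP) lies at the very end of the fingers, on their centre line; the grasp point (between the pads) lies manip.grasp_offset behind it (manip.grasp_offset is the distance from the TCP to the grasp point, in mm); z points along the fingers, y is the direction in which the jaws open and shut (so a half turn about z gives the same grasp; the last joint's range is limited). The gripper opens to 94 mm and grips with 3 to 60 N. Pads are 16 mm wide; open, the fingers measure 119 mm over their backs; the gripper's body (75 mm by 177 mm) begins 78 mm behind the grasp point.
Start: joints at [1.205, 0.3, 1.521, -0, 1.321, -0.067], TCP at [161.903, 525.62, 205.446] pointing down, gripper open.
Joint ranges: [-3.03, 3.03], [-0.79, 2.21], [0.23, 2.52], [-1.04, 4.18], [0, 3.07], [-2.55, 2.55]. Speed limits (rad/s): [2.22, 2.22, 2.57, 3.14, 3.14, 3.14].

## Interface

Orientations are given as [roll, pitch, yaw] about the fixed x, y, z axes, in that order (R = Rz(yaw) Ry(pitch) Rx(roll)).
In Python, from cell import manip gives the robot as it stands.
- The arm moves only by the tool send_rows, never from a script. Its argument "commands" is a list of rows, each a list of 2 entries, a list of its own where there are three numbers: the shift along the tool's x, y, z in m, then the turn about the tool's z in rad. A call has exactly 8 rows; each row is the pose to reach, as a shift and turn from the pose commanded when the call began, along the tool's axes at that moment; what a row does not reach only later rows make up. A row lasts 1/12 s, in which the tool goes at most 41.7 mm and 7.16 degrees, less where a joint would pass 70% of its speed; a pose out of reach is approached as far as the arm can. A call with a gripper value outside its range is refused whole. "hand" is the closure, from -1 (fully open) to 1 (shut), so that 0 is half open, set as the call begins (left out, the last holds). The fingers move at their own pace and stop on an object; "force" is the grip in N (left out, the last holds). Time passes only in rows, so rows that repeat a pose let the fingers close, or fill a call up. It gives the time, the measured TCP pose, the force and the opening at its end, in the units of the state.
- manip.read_state(): the state, without advancing time (a new reading comes with each control period).
- manip.camera(name): name is "scene" or "side" or "wrist"; returns the picture (400x640x3 uint8, red, green, blue); there is no depth.
- manip.camera_model(name): a dict with "K" (3x3 intrinsics, pixels), "eye" and "attitude" of the camera in the world; the wrist camera has in their place "mount" (4x4, takes a point from camera to tool coordinates, whose origin is the TCP and whose axes are the flange's). Camera axes: x right, y down, z forward; pixel columns grow to the right and rows downward; lengths in mm; the calibration is good to about 2 mm. A picture is of the moment at which its call begins: read the wrist's pose just before it. camera_model takes no time and is no camera call.
- manip.sign_off(): hands the job in, once; it reports no verdict.
The state is a dict: "clock": time; "joints": joint angles; "qd": joint speeds; "effort": joint torques, N m; "eef_pos": TCP position; "eef_rot": TCP orientation; "wrist_force": force on the tool from outside, world axes, zero at the start; "moment": the same for the moment, N m; "finger_gap": finger opening in mm.
Only numpy, scipy, OpenCV 4.12 (cv2) and the standard library are available. Lean on these libraries where they do the work, as an engineer would, in place of code of your own. Each camera call takes 0.05 s, during which the arm holds its last target.

## Working session

There is one attempt and no reset: what is moved stays moved. The work goes in short steps, Python scripts to look and compute and a tool call to move; the robot and the scene stay as the last step left them, time stands still between calls to the robot, and variables do not carry over. Pictures are saved under pics/ and viewed, and the job is handed in when it is done.

Besides the shell and the picture viewer there is one more tool, called after "Emit:" by a JSON object that holds its "op" and its "data". send_rows: Moves the arm, as the interface text tells. Its arguments: {"type":"object","properties":{"commands":{"type":"array","items":{"type":"array"}},"hand":{"type":"number"},"force":{"type":"number"}},"required":["commands"]}

```bash
ls; mkdir -p pics
python3 - <<'E'
from cell import manip
import cv2,json
s=manip.read_state();print(s, manip.grasp_offset)
for n in ["scene","side","wrist"]:
    im=manip.camera(n); cv2.imwrite(f"pics/{n}0.png",im[:,:,::-1]); print(n,manip.camera_model(n))
E
```

```text
pics
{'clock': 0.0, 'joints': array([ 1.20540568e+00,  3.00456888e-01,  1.52158402e+00,  4.27211763e-06,
        1.32067932e+00, -6.65792724e-02]), 'qd': array([ 0.0002731 , -0.00206519, -0.00098965, -0.00139242,  0.00055863,
        0.00011827]), 'effort': array([-1.64157915e-03, -5.31801724e+01, -3.52733588e+01,  7.07681640e-02,
        2.44228105e-02, -9.91807929e-05]), 'eef_pos': array([161.80971195, 525.38872733, 204.89287816]), 'eef_rot': array([-3.14046785e+00, -7.91462966e-05,  2.84278017e+00]), 'wrist_force': array([ 1.60641808, -0.03584647, -0.13774967]), 'moment': array([-0.01182693,  0.03343791, -0.00324943]), 'finger_gap': 93.95574571261062} 18.8
scene {'K': array([[372.93257293,   0.        , 322.60896903],
       [  0.        , 372.93257293, 198.61181458],
       [  0.        ,   0.        ,   1.        ]]), 'eye': array([817.36945529, 444.78206725, 873.88594086]), 'attitude': array([-2.54094483e+00,  2.12895279e-03,  2.47452166e+00])}
side {'K': array([[393.02094063,   0.        , 316.2115767 ],
       [  0.        , 393.02094063, 199.32037305],
       [  0.        ,   0.        ,   1.        ]]), 'eye': array([ 461.18826337, -591.76566366,  842.2227571 ]), 'attitude': array([-2.46847022,  0.00724729, -0.09772943])}
wrist {'K': array([[296.16501728,   0.        , 319.42627398],
       [  0.        , 296.16501728, 200.68775856],
       [  0.        ,   0.        ,   1.        ]]), 'mount': array([[-2.80284295e-04, -9.57822051e-01, -2.87361864e-01,
         8.53738655e+01],
       [ 9.99999624e-01, -3.26387066e-05, -8.66580252e-04,
        -4.54191387e-01],
       [ 8.20650554e-04, -2.87361999e-01,  9.57821700e-01,
        -1.79446323e+02],
       [ 0.00000000e+00,  0.00000000e+00,  0.00000000e+00,
         1.00000000e+00]])}
```

View pics/scene0.png

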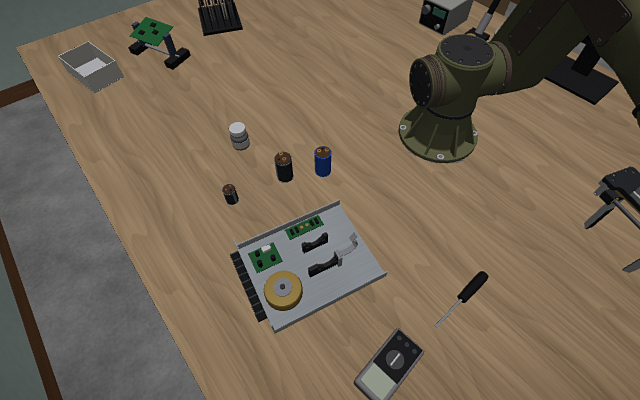

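View pics/side0.png

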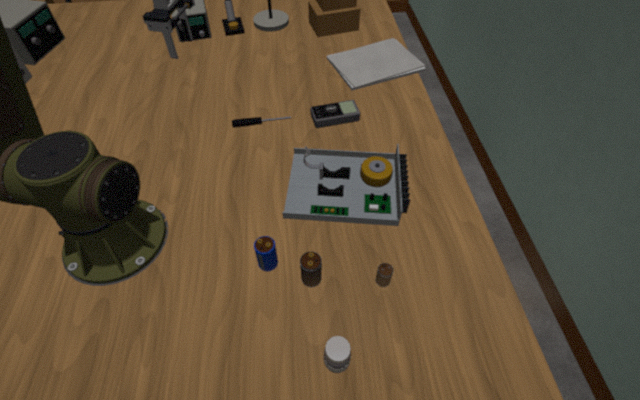

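View pics/wrist0.png

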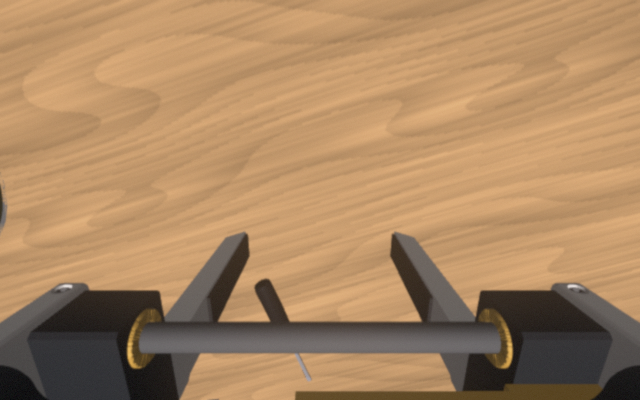

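```bash
cat > h.py <<'E'
import numpy as np, cv2
from scipy.spatial.transform import Rotation as R
from cell import manip
def cam(name,st=None):
    m=manip.camera_model(name)
    if name!="wrist":
        return m["K"],R.from_euler("xyz",m["attitude"]).as_matrix(),np.array(m["eye"])
    st=st or manip.read_state()
    T=m["mount"]; Rt=R.from_euler("xyz",st["eef_rot"]).as_matrix()
    return m["K"],Rt@T[:3,:3],Rt@T[:3,3]+st["eef_pos"]
def ray(c,px):
    K,Rm,e=c; d=Rm@np.linalg.solve(K,[px[0],px[1],1.]); return e,d/np.linalg.norm(d)
def plane(c,px,z):
    e,d=ray(c,px); return e+d*(z-e[2])/d[2]
def proj(c,p):
    K,Rm,e=c; q=K@(Rm.T@(np.asarray(p,float)-e)); return q[:2]/q[2]
def tri(obs):
    A=np.zeros((3,3));b=np.zeros(3)
    for c,px in obs:
        e,d=ray(c,px);P=np.eye(3)-np.outer(d,d);A+=P;b+=P@e
    p=np.linalg.solve(A,b); return p,[np.round(proj(c,p)-px,1) for c,px in obs]
def crop(im,x0,y0,x1,y1,f,fn):
    cv2.imwrite(fn,cv2.resize(im[y0:y1,x0:x1,::-1],None,fx=f,fy=f,interpolation=cv2.INTER_CUBIC))
E
python3 - <<'E'
from h import *
a=cv2.imread("pics/scene0.png")[:,:,::-1];b=cv2.imread("pics/side0.png")[:,:,::-1]
crop(a,215,110,395,340,2.6,"pics/sc1.png");crop(b,220,130,430,300,3.5,"pics/si1.png")
s=cam("scene");d=cam("side")
print("cap top",tri([(s,(284,157)),(d,(311,258))]), "blue",tri([(s,(322,151)),(d,(264,243))]))
E
```

```text
cap top (array([ 485.22316657, -154.97455731,   88.64866769]), [array([-0.6,  0.2]), array([-0.8, -0.2])]) blue (array([ 385.99000141, -106.8292886 ,   88.39930935]), [array([ 0.4, -0.2]), array([0.5, 0.2])])
```

View pics/sc1.png

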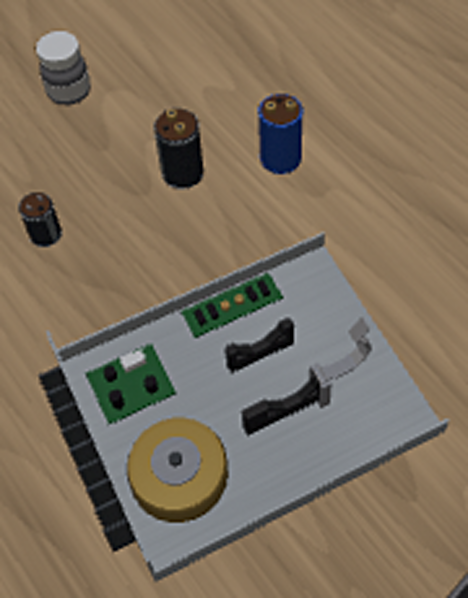

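View pics/si1.png

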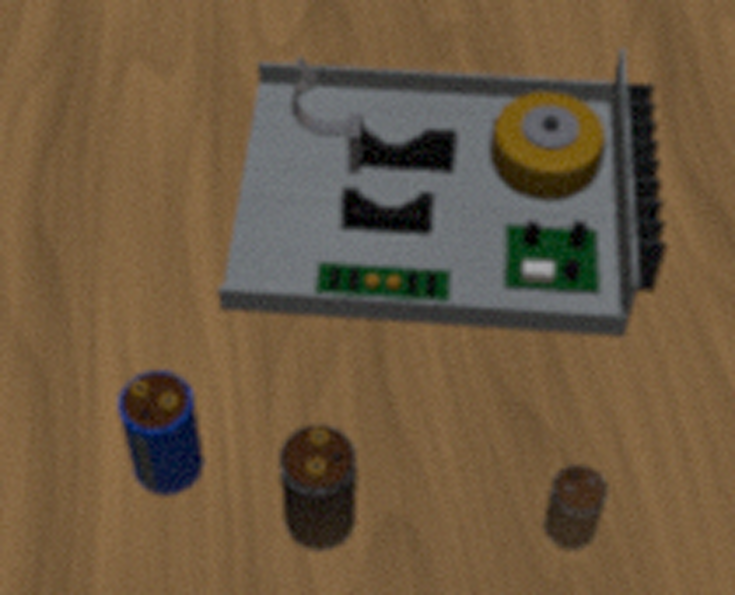

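```bash
cat >> h.py <<'E'
def go(x,y,z,yaw,st=None):
    st=st or manip.read_state(); Rt=R.from_euler("xyz",st["eef_rot"]).as_matrix()
    d=Rt.T@(np.array([x,y,z])-st["eef_pos"])/1000
    t=-(yaw-st["eef_rot"][2]); t=(t+np.pi)%(2*np.pi)-np.pi
    print("clock",round(st["clock"],2),"pos",np.round(st["eef_pos"],1),"rot",np.round(st["eef_rot"],3),"-> shift",np.round(d,4),"turn",round(t,3))
E
python3 - <<'E'
from h import *
s=cam("scene");d=cam("side")
for n,p,q in [("jar",(237,128),(338,345)),("small",(230,187),(385,269)),("rect",(305,226),(329,210)),("ribR",(315,240),(331,187)),("ribF",(323,266),(335,172)),("ear",(353,236),(306,150))]:
    print(n,np.round(tri([(s,p),(d,q)])[0]))
go(520,-20,300,1.571)
E
```

```text
jar [ 522. -344.   76.]
small [ 648. -182.   58.]
rect [548.  23.  19.]
ribR [560.  83.  41.]
ribF [582. 146.  28.]
ear [503. 159. 109.]
clock 0.15 pos [161.9 525.5 205. ] rot [-3.141 -0.     2.843] -> shift [-0.5028 -0.4159 -0.0946] turn 1.272
```

Emit:
{"op": "send_rows", "data": {"commands": [[[-0.031,-0.026,-0.006],0.08],[[-0.063,-0.052,-0.012],0.16],[[-0.094,-0.078,-0.018],0.24],[[-0.125,-0.104,-0.024],0.32],[[-0.157,-0.13,-0.03],0.4],[[-0.188,-0.156,-0.036],0.48],[[-0.22,-0.182,-0.042],0.56],[[-0.251,-0.208,-0.047],0.64]]}}

```text
clock: 0.82
eef_pos: [341.1, 251.1, 252.9]
eef_rot: [3.141, 0.0, 2.199]
wrist_force: [0.4, 1.1, 0.9]
finger_gap: 94.1
```

```bash
python3 -c "
from h import *
go(520,-20,300,1.571)"
```

```text
clock 0.82 pos [341.1 251.1 252.9] rot [3.141 0.    2.199] -> shift [-0.3245 -0.0146 -0.0471] turn 0.628
```

Emit:
{"op": "send_rows", "data": {"commands": [[[-0.041,-0.002,-0.006],0.08],[[-0.082,-0.004,-0.012],0.16],[[-0.122,-0.006,-0.018],0.24],[[-0.163,-0.008,-0.024],0.32],[[-0.203,-0.01,-0.03],0.4],[[-0.244,-0.012,-0.036],0.48],[[-0.285,-0.013,-0.042],0.56],[[-0.324,-0.015,-0.047],0.628]]}}

```text
clock: 1.48
eef_pos: [520.7, -19.5, 299.7]
eef_rot: [3.142, -0.0, 1.57]
wrist_force: [0.5, 1.3, 1.0]
finger_gap: 93.9
```

```bash
python3 -c "
from h import *
st=manip.read_state(); im=manip.camera('wrist'); cv2.imwrite('pics/w1.png',im[:,:,::-1]); 
print(st['qd'].round(3)); np.save('w1.npy',np.r_[st['eef_pos'],st['eef_rot']])
go(520,-20,300,1.571)"
```

```text
[-0.716  0.586 -0.805  0.     0.215  0.079]
clock 1.53 pos [523.1 -23.9 299.7] rot [3.141e+00 1.000e-03 1.563e+00] -> shift [ 0.0039 -0.0031 -0.0003] turn -0.008
```

View pics/w1.png

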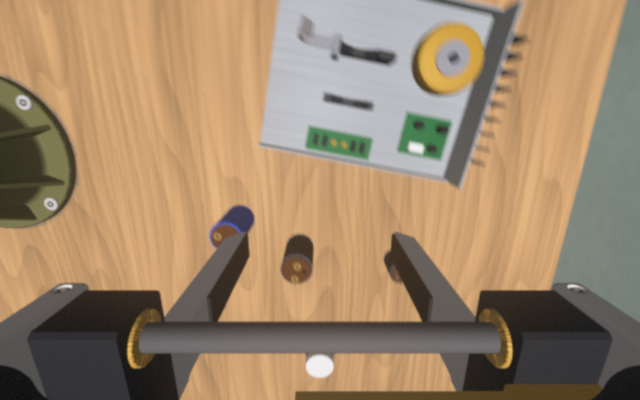

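```bash
python3 -c "
from h import *
st=manip.read_state(); im=manip.camera('wrist'); cv2.imwrite('pics/w2.png',im[:,:,::-1]); 
st2=manip.read_state();print(st['qd'].round(3),st2['eef_pos']-st['eef_pos']); np.save('w2.npy',np.r_[st['eef_pos'],st['eef_rot']])
go(520,-20,300,1.571)
crop(im,180,0,540,300,2.2,'pics/w2c.png')"
```

```text
[ 0.087 -0.05   0.094  0.007 -0.034 -0.017] [-1.53754705  2.69228668 -0.69858578]
clock 1.58 pos [521.5 -21.2 299. ] rot [-3.141e+00  1.000e-03  1.568e+00] -> shift [ 0.0012 -0.0015 -0.001 ] turn -0.003
```

View pics/w2c.png

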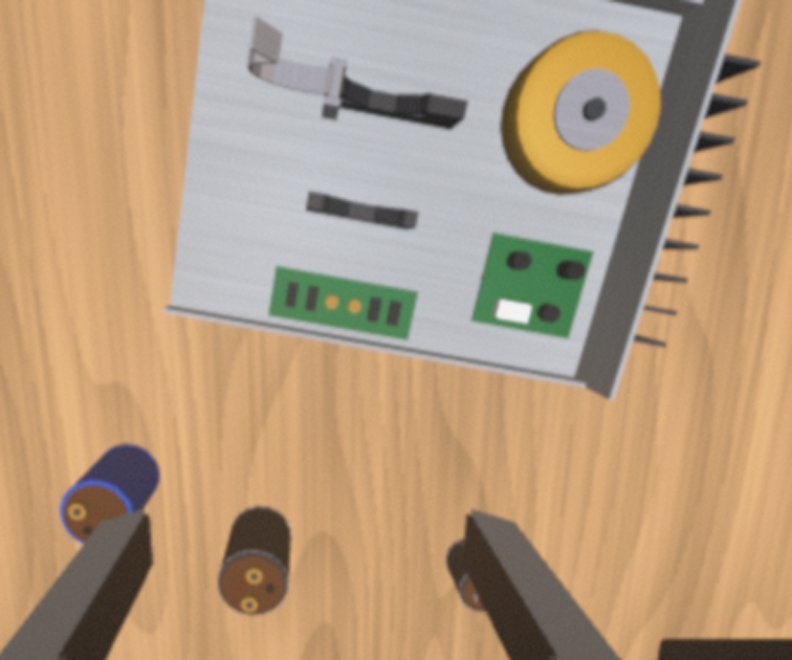

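```bash
python3 -c "
from h import *
go(560,110,230,1.571)"
```

```text
clock 1.58 pos [521.5 -21.2 299. ] rot [-3.141e+00  1.000e-03  1.568e+00] -> shift [0.1314 0.0381 0.0689] turn -0.003
```

Emit:
{"op": "send_rows", "data": {"commands": [[[0.026,0.008,0.014],0],[[0.052,0.015,0.028],0],[[0.078,0.023,0.042],0],[[0.105,0.03,0.055],0],[[0.13,0.038,0.069],0],[[0.13,0.038,0.069],0],[[0.13,0.038,0.069],0],[[0.13,0.038,0.069],0]]}}

```text
clock: 2.25
eef_pos: [557.1, 112.7, 230.8]
eef_rot: [3.141, 0.0, 1.575]
wrist_force: [0.2, -0.0, 0.5]
finger_gap: 93.8
```

```bash
python3 -c "
from h import *
st=manip.read_state(); im=manip.camera('wrist'); cv2.imwrite('pics/w3.png',im[:,:,::-1]); 
st2=manip.read_state();print(st['qd'].round(3),st2['eef_pos']-st['eef_pos']); np.save('w3.npy',np.r_[st['eef_pos'],st['eef_rot']])
go(560,110,230,1.571)
crop(im,180,0,540,300,2.2,'pics/w3c.png')"
```

```text
[-0.019 -0.014 -0.003 -0.    -0.002  0.001] [ 0.1171448  -0.36933518  0.32991148]
clock 2.3 pos [557.2 112.3 231.1] rot [3.141 0.    1.575] -> shift [-0.0024  0.0027  0.0011] turn 0.004
```

View pics/w3c.png

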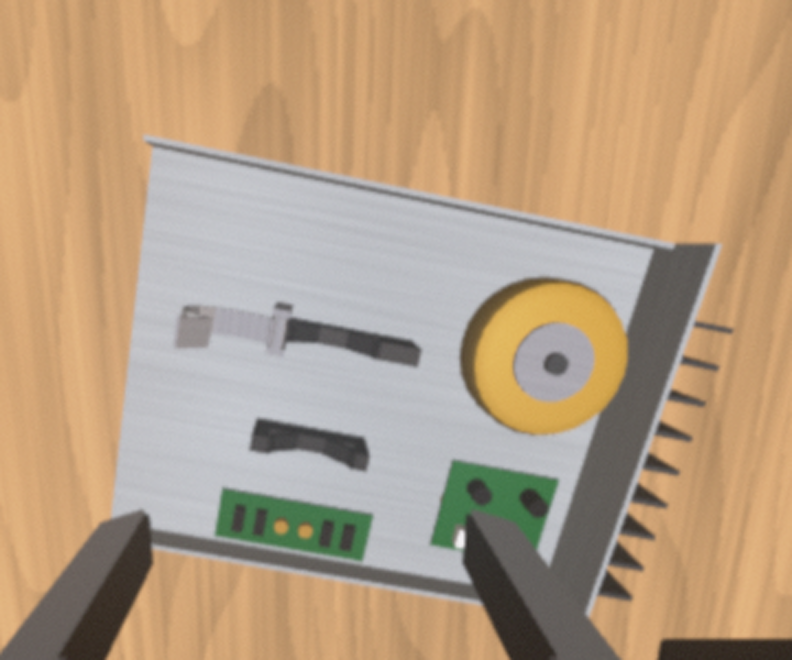

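```bash
python3 -c "
from h import *
for n,b in [('w2',(270,0,420,110)),('w3',(250,120,400,230))]:
    im=cv2.imread(f'pics/{n}.png')[:,:,::-1]; crop(im,*b,5.2,f'pics/{n}d.png')"
```

```text
(no output)
```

View pics/w2d.png

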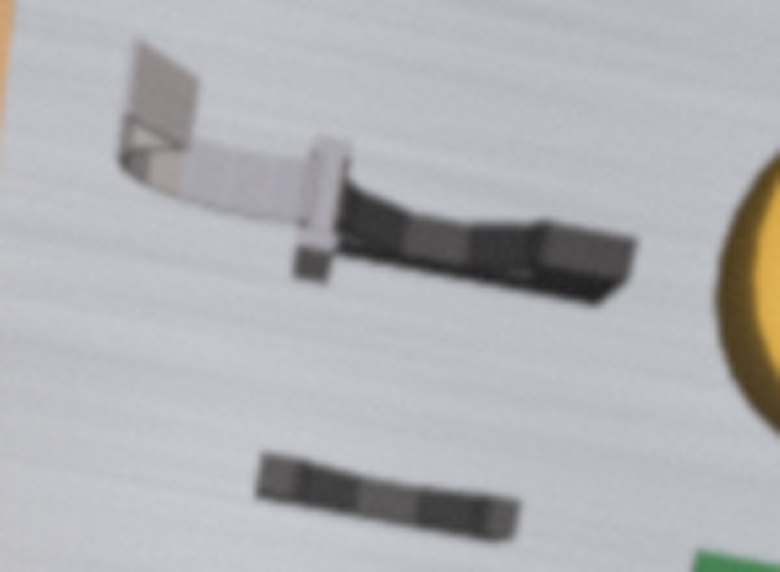

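View pics/w3d.png

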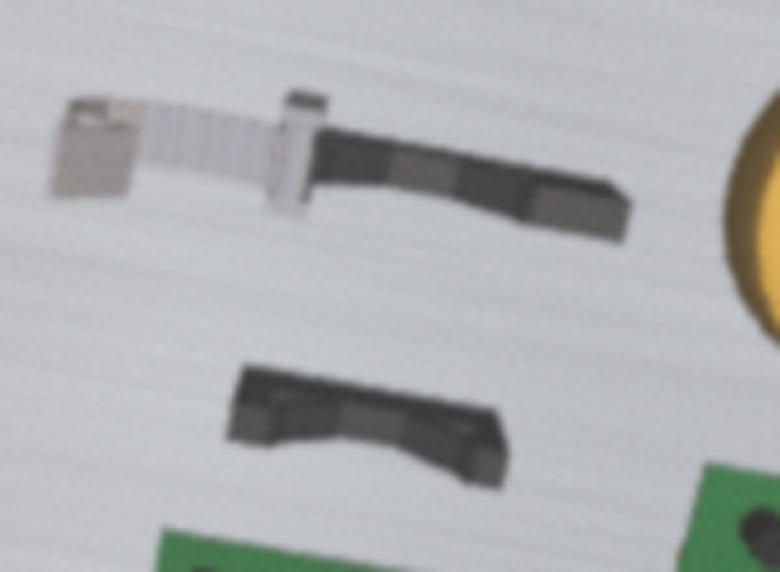

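```bash
cat > t.py <<'E'
from h import *
def C(n):
    a=np.load(n+".npy"); return cam("wrist",{"eef_pos":a[:3],"eef_rot":a[3:]})
E
python3 - <<'E'
from t import *
a=C("w2");b=C("w3")
P={"F_L_near":((256,497),(228,440)),"F_L_in_near":((297,502),(270,444)),"F_R_near":((508,541),(500,488)),"F_R_in_near":((482,538),(462,482)),
"F_tr1":((360,480),(345,405)),"F_tr2":((420,487),(405,412)),"F_tr3":((415,525),(398,445)),"F_tr4":((357,517),(335,435)),
"R_tr1":((408,213),(393,150)),"R_tr2":((470,220),(460,160)),"R_tr3":((468,263),(452,197)),"R_tr4":((404,253),(387,185)),
"R_Rin_near":((540,265),(528,222)),"R_R_near":((628,282),(620,242)),"R_R_far":((637,238),(630,203)),
"hinge_near":((325,245),(288,212)),"ear_a":((135,40),(52,195)),"ear_b":((197,82),(128,196)),"ear_c":((190,148),(137,125)),"ear_d":((123,115),(65,122))}
for k,(p,q) in P.items():
    p=np.array(p)/5.2+(270,0)-0.4; q=np.array(q)/5.2+(250,120)-0.4
    r,e=tri([(a,p),(b,q)]); print(k,np.round(r,1),e)
E
```

```text
F_L_near [522.   81.5  43.5] [array([0.1, 0. ]), array([-0.1, -0. ])]
F_L_in_near [532.7  80.3  42.9] [array([-0.1, -0. ]), array([0.1, 0. ])]
F_R_near [589.7  69.7  45. ] [array([0.4, 0.1]), array([-0.4, -0.1])]
F_R_in_near [581.5  70.8  44.4] [array([-0.6, -0.1]), array([0.6, 0.1])]
F_tr1 [550.8  86.4  28.4] [array([0.3, 0.1]), array([-0.3, -0.1])]
F_tr2 [566.8  84.6  28.6] [array([-0.1, -0. ]), array([0.1, 0. ])]
F_tr3 [565.5  74.8  26.3] [array([-0.3, -0.1]), array([0.4, 0.1])]
F_tr4 [549.2  77.1  25.4] [array([-0.5, -0.1]), array([0.5, 0.1])]
R_tr1 [562.5 151.9  30.1] [array([0.2, 0.1]), array([-0.3, -0.1])]
R_tr2 [578.7 149.8  31.8] [array([0.3, 0.1]), array([-0.4, -0.1])]
R_tr3 [578.  140.2  29.4] [array([-0.3, -0.1]), array([0.3, 0.1])]
R_tr4 [561.5 143.   27.8] [array([-0., -0.]), array([0., 0.])]
R_Rin_near [594.9 136.8  45. ] [array([0., 0.]), array([-0., -0.])]
R_R_near [616.9 132.3  46.8] [array([-0.1, -0. ]), array([0.1, 0. ])]
R_R_far [618.3 142.   49. ] [array([-0., -0.]), array([0., 0.])]
hinge_near [538.9 140.2  54.5] [array([-0.5, -0.1]), array([0.6, 0.1])]
ear_a [500.9 157.9 145.4] [array([1.1, 0.4]), array([-1.3, -0.3])]
ear_b [511.7 155.3 129.3] [array([0.9, 0.3]), array([-1. , -0.3])]
ear_c [505.8 160.5  60.9] [array([-0.7, -0.3]), array([0.8, 0.2])]
ear_d [492.  163.1  77.7] [array([0., 0.]), array([-0., -0.])]
```

Run:
```python
from t import *
a=C("w2");b=C("w3")
P={"ear1":((135,40),(65,122)),"ear2":((197,82),(137,125)),"ear3":((190,148),(128,196)),"ear4":((123,115),(52,195))}
for k,(p,q) in P.items():
    p=np.array(p)/5.2+(270,0)-0.4; q=np.array(q)/5.2+(250,120)-0.4
    r,e=tri([(a,p),(b,q)]); print(k,np.round(r,1),e)
f=lambda u,v:(180+u/2.2-.3,v/2.2-.3)
L=plane(b,f(147,138),31);Rr=plane(b,f(672,243),31);print("flange",L,Rr,np.arctan2(*(Rr-L)[1::-1]))
L=plane(b,f(150,530),31);Rr=plane(b,f(440,590),31);print("near flange",L,Rr)
g=lambda u,v:(180+u/2.2-.3,v/2.2-.3)
L=plane(a,g(168,306),31);Rr=plane(a,g(585,380),31);print("near flange w2",L,Rr,np.arctan2(*(Rr-L)[1::-1]))
# cap top via wrist w2 at z=84
for n,p,z in [("can top",(253,581),84),("t1",(254,576),92),("t2",(249,605),92)]:
    print(n,plane(a,g(*p),z))
print(proj(a,(485,-155,42)))
```

```text
ear1 [498.4 167.  114.7] [array([0.6, 0.2]), array([-0.7, -0.2])]
ear2 [509.9 164.5  96.4] [array([0.1, 0. ]), array([-0.1, -0. ])]
ear3 [508.2 150.8 100.4] [array([0.1, 0. ]), array([-0.1, -0. ])]
ear4 [495.4 153.3 115.3] [array([0.5, 0.2]), array([-0.6, -0.2])]
flange [469.63158824 251.5642126   31.        ] [758.25086    199.31188442  31.        ] -0.1791024491195972
near flange [456.3892443   24.11693484  31.        ] [642.78410371 -17.66103567  31.        ]
near flange w2 [427.94021419  21.84534072  31.        ] [715.51792209 -31.37254635  31.        ] -0.18298559904001466
can top [ 483.77042819 -156.910394     84.        ]
t1 [ 485.33407623 -148.82207141   92.        ]
t2 [ 481.27994903 -170.47124467   92.        ]
[297.48141786 249.96500178]
```

```bash
python3 -c "
from h import *
go(484,-150,170,1.391)"
```

```text
clock 2.3 pos [557.2 112.3 231.1] rot [3.141 0.    1.575] -> shift [-0.2621 -0.0743  0.061 ] turn 0.184
```

Emit:
{"op": "send_rows", "data": {"commands": [[[-0.037,-0.01,0.005],0.05],[[-0.075,-0.021,0.01],0.1],[[-0.112,-0.032,0.02],0.15],[[-0.15,-0.042,0.03],0.184],[[-0.187,-0.053,0.04],0.184],[[-0.225,-0.064,0.05],0.184],[[-0.262,-0.074,0.061],0.184],[[-0.262,-0.074,0.061],0.184]]}}

```text
clock: 2.97
eef_pos: [481.8, -155.0, 168.5]
eef_rot: [-3.14, 0.001, 1.385]
wrist_force: [-0.5, 0.0, -1.0]
finger_gap: 94.1
```

```bash
python3 -c "
from h import *
manip.camera('wrist');manip.camera('wrist')
st=manip.read_state(); im=manip.camera('wrist'); cv2.imwrite('pics/w4.png',im[:,:,::-1]); 
st2=manip.read_state();print(st['qd'].round(3),st2['eef_pos']-st['eef_pos']); np.save('w4.npy',np.r_[st['eef_pos'],st['eef_rot']])
go(484,-150,170,1.391)
crop(im,200,100,440,330,3,'pics/w4c.png')"
```

```text
[ 0.055 -0.006 -0.014  0.004  0.003  0.016] [0.53734327 1.07090211 0.26720083]
clock 3.12 pos [ 484.3 -150.1  170.2] rot [3.14  0.    1.389] -> shift [ 0.     -0.0003  0.0002] turn -0.002
```

View pics/w4c.png

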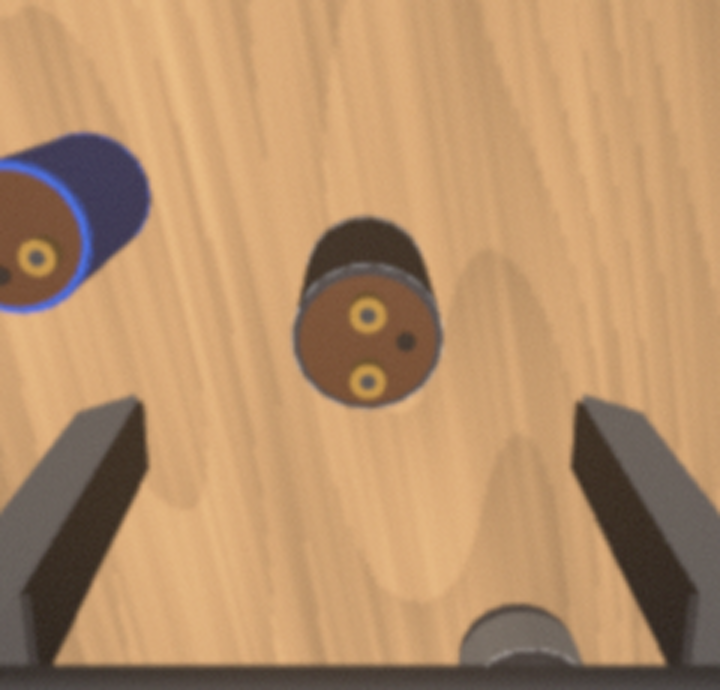

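Run:
```python
from t import *
a=C("w2");b=C("w4")
g=lambda u,v:(180+u/2.2-.3,v/2.2-.3);h=lambda u,v:(200+u/3-.3,100+v/3-.3)
print(tri([(a,g(254,576)),(b,h(367,315))]),tri([(a,g(249,605)),(b,h(368,382))]),tri([(a,g(253,582)),(b,h(368,335))]))
print(plane(b,h(368,335),84),plane(b,h(367,315),92),plane(b,h(368,382),92))
p=plane(b,h(368,335),84)
Rt=R.from_euler("xyz",np.load("w4.npy")[3:]).as_matrix(); print("can rel TCP in tool axes",Rt.T@(p-np.load("w4.npy")[:3]))
c=plane(b,h(368,349),92)*.5+p*.5
go(p[0],p[1],35.2,1.391)
```

```text
(array([ 485.41724095, -148.58344359,   92.881079  ]), [array([-0.1, -0. ]), array([0.1, 0. ])]) (array([ 481.6748085 , -169.57621129,   93.96979092]), [array([0.1, 0. ]), array([-0.1, -0. ])]) (array([ 483.94678748, -157.78752691,   84.28155852]), [array([0.1, 0. ]), array([-0.1, -0. ])])
[ 484.01494748 -157.90072826   84.        ] [ 485.28390637 -148.83927541   92.        ] [ 481.64846969 -170.37812444   92.        ]
can rel TCP in tool axes [-6.5854865   1.44924815 85.96043229]
clock 3.12 pos [ 484.3 -150.1  170.2] rot [3.14  0.    1.389] -> shift [-0.0077  0.001   0.135 ] turn -0.002
```

Emit:
{"op": "send_rows", "data": {"commands": [[[-0.004,0.001,0.015],0],[[-0.008,0.001,0.035],0],[[-0.008,0.001,0.06],0],[[-0.008,0.001,0.085],0],[[-0.008,0.001,0.11],0],[[-0.008,0.001,0.128],0],[[-0.008,0.001,0.135],0],[[-0.008,0.001,0.135],0]]}}

```text
clock: 3.78
eef_pos: [483.8, -156.6, 33.8]
eef_rot: [-3.14, -0.0, 1.392]
wrist_force: [-0.3, 0.1, 0.1]
finger_gap: 94.0
```

Emit:
{"op": "send_rows", "data": {"commands": [[[0,0,0],0],[[0,0,0],0],[[0,0,0],0],[[0,0,0],0],[[0,0,0],0],[[0,0,0],0],[[0,0,0],0],[[0,0,0],0]], "hand": 1, "force": 10}}

```text
clock: 4.45
eef_pos: [484.1, -157.6, 34.6]
eef_rot: [3.141, 0.0, 1.391]
wrist_force: [1.0, 0.7, 1.6]
finger_gap: 47.9
```

Run:
```python
from h import *
st=manip.read_state(); print(st["finger_gap"],st["wrist_force"],st["eef_pos"],st["eef_rot"])
im=manip.camera("wrist"); cv2.imwrite("pics/w5.png",im[:,:,::-1])
Rr=24;h=st["eef_pos"][2]+18.8;rho=np.hypot(Rr,h);a0=np.arctan2(h,-Rr);a1=np.arctan2(Rr,h)
for a in np.linspace(a0,a1,17): print(round(rho*np.cos(a)+Rr,1),round(h-rho*np.sin(a),1))
```

```text
47.874924763074766 [1.0322738  0.66738368 1.56138724] [ 484.1213724  -157.62438236   34.60772861] [3.14106800e+00 1.05463101e-04 1.39070929e+00]
0.0 0.0
5.4 -2.1
10.9 -3.7
16.5 -4.7
22.3 -5.1
28.0 -5.0
33.7 -4.3
39.3 -3.1
44.8 -1.3
50.1 1.0
55.1 3.8
59.8 7.1
64.2 10.8
68.1 14.9
71.7 19.4
74.8 24.3
77.4 29.4
```

View pics/w5.png

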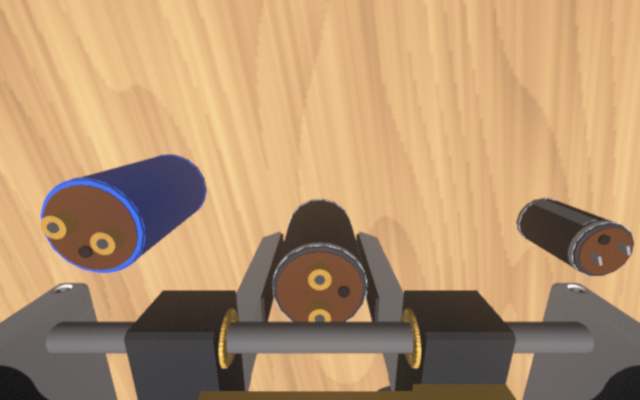

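Emit:
{"op": "send_rows", "data": {"commands": [[[-0.0055,0,-0.0015],0],[[-0.011,0,-0.003],0],[[-0.0165,0,-0.004],0],[[-0.022,0,-0.0042],0],[[-0.028,0,-0.004],0],[[-0.0335,0,-0.0035],0],[[-0.039,0,-0.0023],0],[[-0.045,0,-0.0005],0]]}}

```text
clock: 5.17
eef_pos: [475.7, -202.4, 34.8]
eef_rot: [-3.142, -0.0, 1.391]
wrist_force: [0.3, -0.1, -2.6]
finger_gap: 47.7
```

Run:
```python
from h import *
st=manip.read_state(); print(st["finger_gap"],st["wrist_force"],st["eef_pos"],st["eef_rot"])
im=manip.camera("wrist"); cv2.imwrite("pics/w6.png",im[:,:,::-1])
im=manip.camera("side"); crop(im,230,210,430,390,3,"pics/s6.png")
```

```text
47.67171291109495 [ 0.29811779 -0.08036877 -2.63458739] [ 475.72884931 -202.37438349   34.80584003] [-3.14154187e+00 -3.54680285e-05  1.39063071e+00]
```

View pics/w6.png

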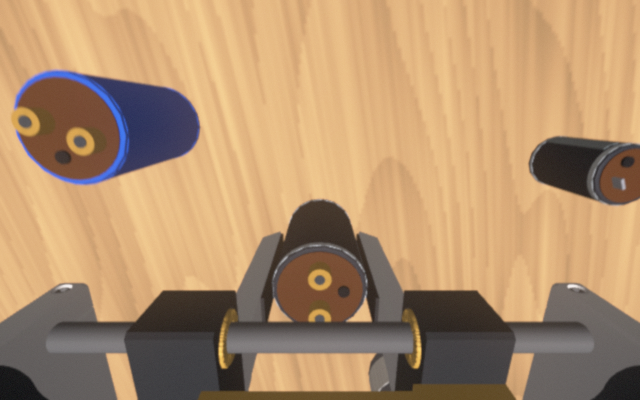

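View pics/s6.png

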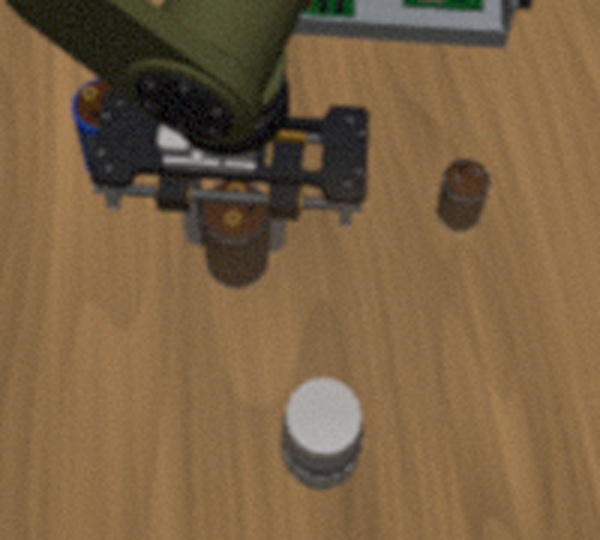

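Emit:
{"op": "send_rows", "data": {"commands": [[[0,0,-0.006],0],[[0.01,0,-0.008],0],[[0.022,0,-0.008],0],[[0.034,0,-0.008],0],[[0.045,0,-0.008],0],[[0.05,0,-0.006],0],[[0.05,0,-0.002],0],[[0.05,0,0.001],0]]}}

```text
clock: 5.93
eef_pos: [485.0, -152.2, 33.8]
eef_rot: [3.141, 0.0, 1.392]
wrist_force: [-7.1, 4.0, 16.3]
finger_gap: 47.4
```

Emit:
{"op": "send_rows", "data": {"commands": [[[0,0,0.0005],0],[[-0.003,0,0.0005],0],[[-0.0065,0,-0.0005],0],[[-0.011,0,-0.0015],0],[[-0.0165,0,-0.0025],0],[[-0.022,0,-0.003],0],[[-0.028,0,-0.003],0],[[-0.0335,0,-0.0025],0]], "force": 4}}

```text
clock: 6.6
eef_pos: [478.7, -186.4, 36.5]
eef_rot: [3.141, 0.0, 1.39]
wrist_force: [0.3, -0.5, -1.9]
finger_gap: 47.8
```

Run:
```python
from h import *
st=manip.read_state(); print(st["finger_gap"],st["wrist_force"],st["eef_pos"],st["eef_rot"])
im=manip.camera("wrist"); cv2.imwrite("pics/w7.png",im[:,:,::-1])
```

```text
47.8372100454224 [ 0.26915413 -0.51387852 -1.94144784] [ 478.68728702 -186.43052108   36.47603775] [3.14141583e+00 1.35806037e-04 1.39041336e+00]
```

View pics/w7.png

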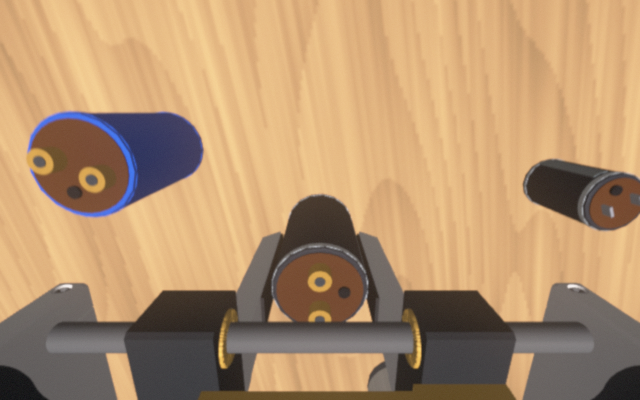

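Emit:
{"op": "send_rows", "data": {"commands": [[[0.01,0,0],0],[[0.02,0,0.001],0],[[0.025,0,0.0035],0],[[0.022,0,0.004],0],[[0.016,0,0.004],0],[[0.009,0,0.004],0],[[0.002,0,0.004],0],[[-0.005,0,0.004],0]], "force": 4}}

```text
clock: 7.32
eef_pos: [477.8, -191.7, 32.5]
eef_rot: [3.141, 0.0, 1.39]
wrist_force: [-0.5, 1.1, -1.3]
finger_gap: 47.8
```

Run:
```python
from h import *
st=manip.read_state(); print(st["finger_gap"],st["wrist_force"],st["eef_pos"],st["moment"])
im=manip.camera("wrist"); cv2.imwrite("pics/w8.png",im[:,:,::-1])
```

```text
47.76196420421965 [-0.50081964  1.1246412  -1.31492912] [ 477.75377172 -191.69309957   32.47317758] [ 0.04088499 -0.03907622 -0.01838497]
```

View pics/w8.png

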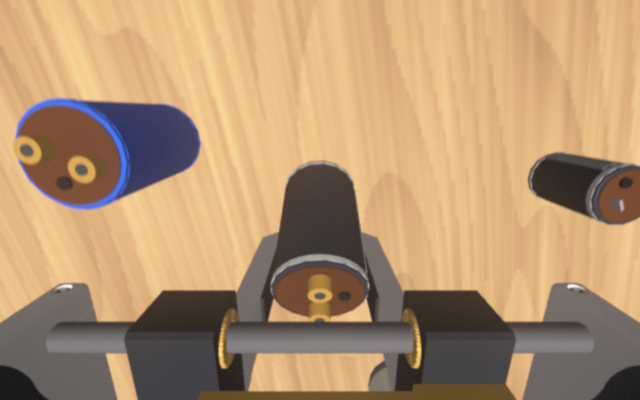

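Emit:
{"op": "send_rows", "data": {"commands": [[[-0.003,0,0.001],0],[[-0.0065,0,0.002],0],[[-0.01,0,0.0035],0],[[-0.0135,0,0.005],0],[[-0.017,0,0.007],0],[[-0.02,0,0.009],0],[[-0.023,0,0.011],0],[[-0.026,0,0.013],0]]}}

```text
clock: 8.03
eef_pos: [473.4, -216.7, 19.6]
eef_rot: [3.141, 0.001, 1.391]
wrist_force: [0.3, -2.8, 4.6]
finger_gap: 47.9
```

Run:
```python
from h import *
st=manip.read_state(); print(st["finger_gap"],st["wrist_force"],st["eef_pos"],st["moment"])
im=manip.camera("wrist"); cv2.imwrite("pics/w9.png",im[:,:,::-1])
```

```text
47.89855275162847 [ 0.28775584 -2.82422232  4.58395515] [ 473.43755438 -216.70166619   19.55834899] [-0.39612003  0.17705242  0.0287459 ]
```

View pics/w9.png

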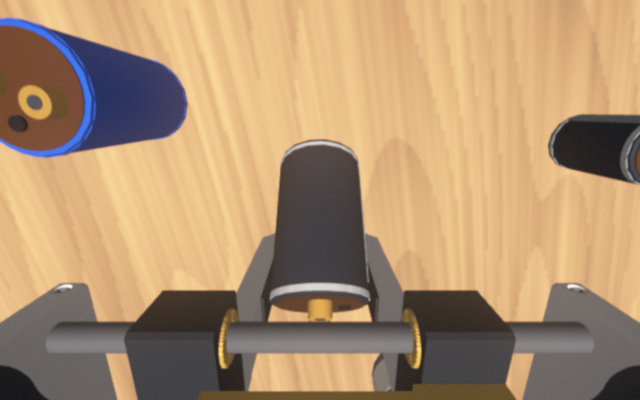

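Emit:
{"op": "send_rows", "data": {"commands": [[[-0.002,0,0.0025],0],[[-0.004,0,0.005],0],[[-0.006,0,0.0075],0],[[-0.008,0,0.01],0],[[-0.009,0,0.0122],0],[[-0.01,0,0.0145],0],[[-0.01,0,0.0145],0],[[-0.01,0,0.0145],0]]}}

```text
clock: 8.75
eef_pos: [471.4, -225.9, 4.8]
eef_rot: [-3.141, -0.0, 1.391]
wrist_force: [-0.2, -3.5, 2.3]
finger_gap: 48.2
```

Run:
```python
from h import *
st=manip.read_state(); print(st["finger_gap"],st["wrist_force"],st["eef_pos"],st["moment"])
im=manip.camera("wrist"); cv2.imwrite("pics/w10.png",im[:,:,::-1])
np.save('w10.npy',np.r_[st['eef_pos'],st['eef_rot']])
im=manip.camera("side"); crop(im,230,210,430,390,4,"pics/s10.png")
```

```text
48.241406340401475 [-0.2421568  -3.45214907  2.25679028] [ 471.43854881 -225.87933956    4.80834283] [-0.61109777  0.13820954  0.00168748]
```

View pics/w10.png

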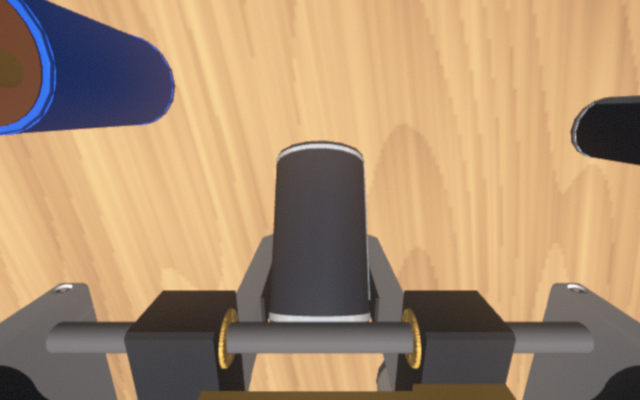

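View pics/s10.png

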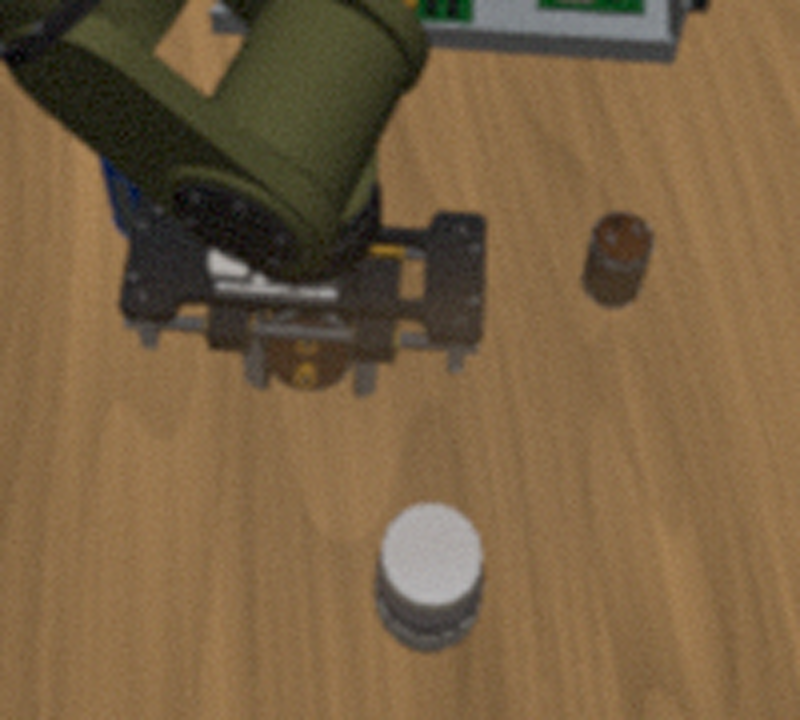

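Emit:
{"op": "send_rows", "data": {"commands": [[[0,0,0.0005],0],[[0,0,0.0005],0],[[0,0,0.0005],0],[[0,0,0.0005],0],[[0,0,0.0005],0],[[0,0,0.0005],0],[[0,0,0.0005],0],[[0,0,0.0005],0]], "hand": -0.12}}

```text
clock: 9.52
eef_pos: [471.5, -225.9, 4.4]
eef_rot: [-3.142, -0.0, 1.391]
wrist_force: [-0.5, -0.7, -0.2]
finger_gap: 52.3
```

Run:
```python
from h import *
st=manip.read_state(); print(st["finger_gap"],st["wrist_force"],st["eef_pos"],st["moment"])
im=manip.camera("wrist"); cv2.imwrite("pics/w11.png",im[:,:,::-1]); crop(im,240,120,400,340,3.4,"pics/w11c.png")
np.save('w11.npy',np.r_[st['eef_pos'],st['eef_rot']])
```

```text
52.29870366416466 [-0.45318134 -0.65370939 -0.20776142] [ 471.47102373 -225.87764998    4.43377135] [-0.07403886  0.05728901 -0.03136918]
```

View pics/w11c.png

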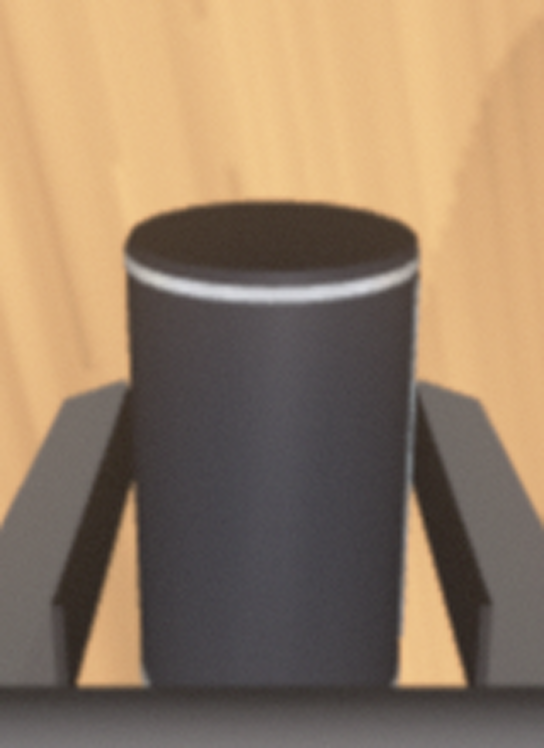

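Run:
```python
from t import *
b=C("w11");a=np.load("w11.npy");Rt=R.from_euler("xyz",a[3:]).as_matrix()
for u,v,z in [(270,275,48),(270,202,0),(127,252,24),(418,248,24),(136,480,24),(409,480,24)]:
    p=plane(b,(240+u/3.4-.35,120+v/3.4-.35),z); print(p,"tool",(Rt.T@(p-a[:3])).round(1))
```

```text
[ 477.72167483 -183.28558571   48.        ] tool [ 43.   -1.5 -43.6]
[ 477.62212422 -183.46283675    0.        ] tool [42.8 -1.5  4.4]
[ 453.94000345 -182.25950673   24.        ] tool [ 39.8 -25.1 -19.6]
[ 501.17201338 -190.17188718   24.        ] tool [ 40.4  22.8 -19.6]
[ 446.32131029 -223.31445072   24.        ] tool [ -2.  -25.2 -19.6]
[ 493.7526891  -231.95399584   24.        ] tool [ -2.   23.  -19.6]
```

Emit:
{"op": "send_rows", "data": {"commands": [[[-0.002,-0.001,-0.0005],0],[[-0.005,-0.001,-0.001],0],[[-0.008,-0.001,-0.001],0],[[-0.011,-0.001,-0.001],0],[[-0.011,-0.001,-0.001],0],[[-0.011,-0.001,-0.001],0],[[-0.011,-0.001,-0.001],0],[[-0.011,-0.001,-0.001],0]]}}

```text
clock: 10.23
eef_pos: [468.5, -236.5, 5.4]
eef_rot: [-3.142, -0.0, 1.391]
wrist_force: [-0.2, -0.2, 0.2]
finger_gap: 52.6
```

Emit:
{"op": "send_rows", "data": {"commands": [[[0,0,0],0],[[0,0,0],0],[[0,0,0],0],[[0,0,0],0],[[0,0,-0.01],0],[[0,0,-0.03],0],[[0,0,-0.06],0],[[0,0,-0.09],0]], "hand": 1, "force": 30}}

```text
clock: 10.9
eef_pos: [467.9, -236.2, 96.5]
eef_rot: [-3.14, -0.001, 1.391]
wrist_force: [0.4, -0.0, -1.9]
finger_gap: 47.2
```

Run:
```python
from h import *
manip.camera("wrist")
st=manip.read_state(); print(st["finger_gap"],st["wrist_force"],st["eef_pos"],st["moment"])
im=manip.camera("wrist"); cv2.imwrite("pics/w12.png",im[:,:,::-1])
np.save('w12.npy',np.r_[st['eef_pos'],st['eef_rot']])
im=manip.camera("side"); crop(im,230,180,430,360,4,"pics/s12.png")
S=np.array([564.1,113.5]);y=np.array([.179,.984]);P=S-11*y
print(P);go(P[0],P[1],130,1.391)
```

```text
47.41967513048511 [ 2.32391368 -1.38887119  5.20069021] [ 470.29682741 -237.56729231  102.83678335] [-0.18320035 -0.13474372 -0.03381315]
[562.131 102.676]
clock 11.05 pos [ 469.3 -237.    97.8] rot [3.138e+00 1.000e-03 1.391e+00] -> shift [ 0.3507  0.0306 -0.0326] turn -0.0
```

View pics/w12.png

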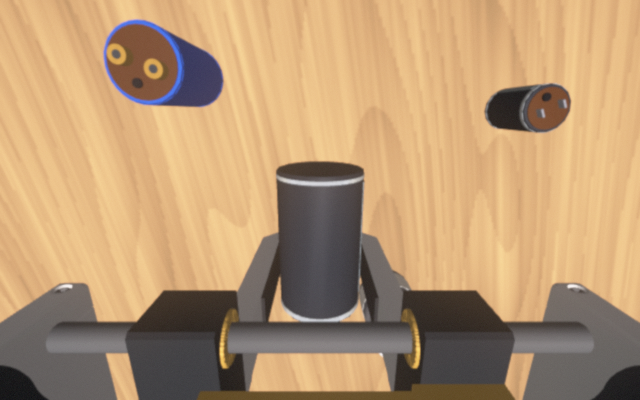

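View pics/s12.png

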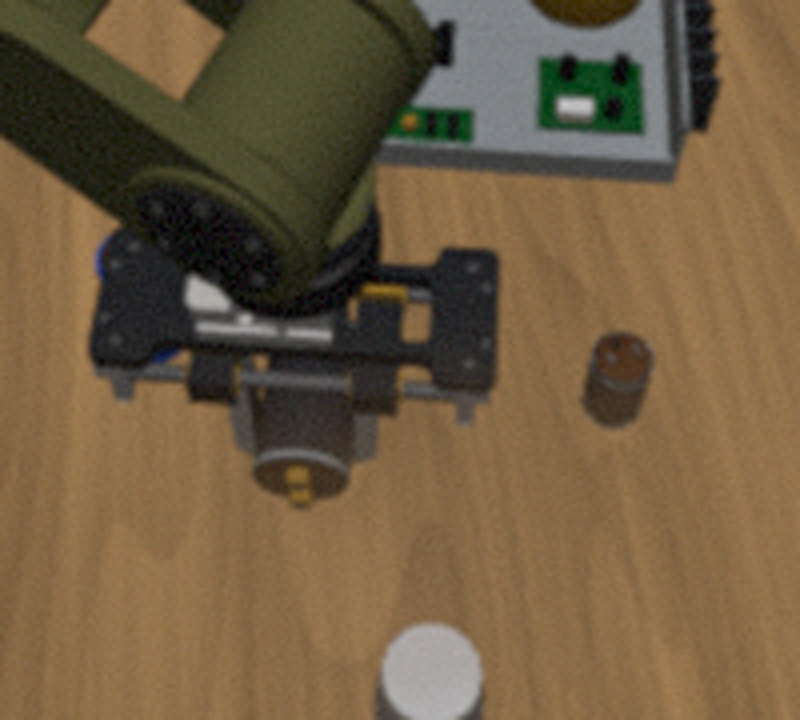

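Run:
```python
from t import *
im=cv2.imread("pics/w12.png")[:,:,::-1]; crop(im,260,150,380,330,4,"pics/w12c.png")
```

```text
(no output)
```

View pics/w12c.png

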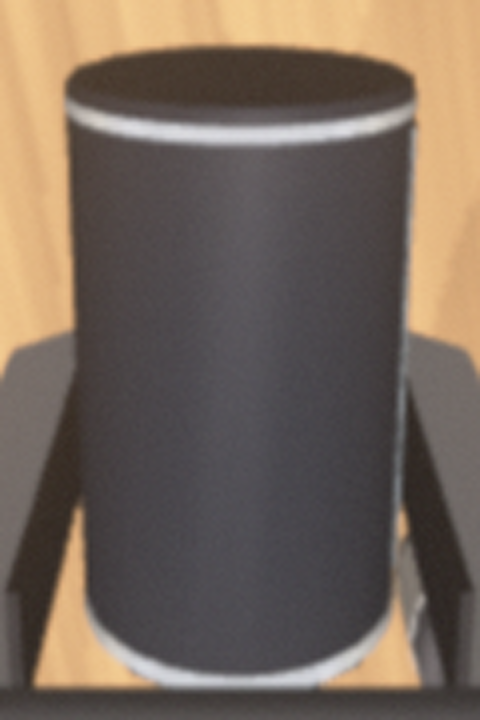

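Emit:
{"op": "send_rows", "data": {"commands": [[[0.015,0.001,-0.004],0],[[0.05,0.004,-0.01],0],[[0.09,0.008,-0.016],0],[[0.13,0.0115,-0.022],0],[[0.17,0.015,-0.028],0],[[0.21,0.0185,-0.032],0],[[0.25,0.022,-0.034],0],[[0.285,0.025,-0.034],0]]}}

```text
clock: 11.72
eef_pos: [543.9, 41.8, 128.9]
eef_rot: [-3.14, 0.0, 1.391]
wrist_force: [-0.1, -0.1, -2.1]
finger_gap: 47.6
```

Emit:
{"op": "send_rows", "data": {"commands": [[[0.025,0.002,0],0],[[0.045,0.004,0],0],[[0.058,0.005,0],0],[[0.065,0.0055,0],0],[[0.065,0.0055,0],0],[[0.065,0.0055,0],0],[[0.065,0.0055,0],0],[[0.065,0.0055,0],0]]}}

```text
clock: 12.38
eef_pos: [561.1, 101.3, 129.5]
eef_rot: [-3.141, 0.0, 1.39]
wrist_force: [0.2, 0.1, -1.4]
finger_gap: 47.4
```

Run:
```python
from h import *
st=manip.read_state(); print(st["finger_gap"],st["wrist_force"],st["eef_pos"],st["moment"])
im=manip.camera("wrist"); cv2.imwrite("pics/w13.png",im[:,:,::-1])
np.save('w13.npy',np.r_[st['eef_pos'],st['eef_rot']])
im=manip.camera("side"); crop(im,230,100,430,250,4,"pics/s13.png")
im=manip.camera("scene"); crop(im,220,180,420,330,4,"pics/c13.png")
go(562.6,102.7,60,1.391)
```

```text
47.44630498099204 [ 0.2151115   0.05216606 -1.43952761] [561.10039833 101.31160576 129.45782394] [-0.12454458  0.09084661  0.04595666]
clock 12.53 pos [561.2 101.8 129.5] rot [ 3.141 -0.     1.39 ] -> shift [0.0012 0.0012 0.0695] turn -0.001
```

View pics/w13.png

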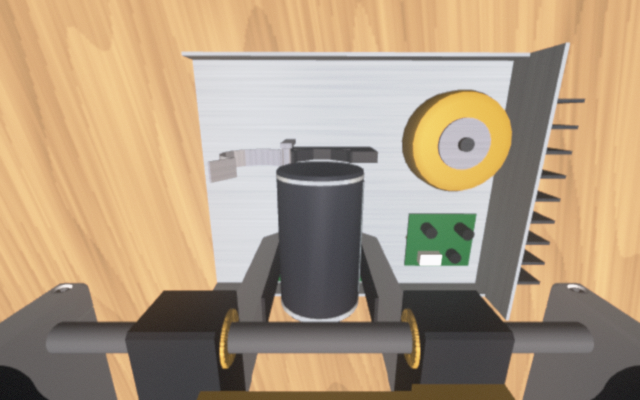

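View pics/c13.png

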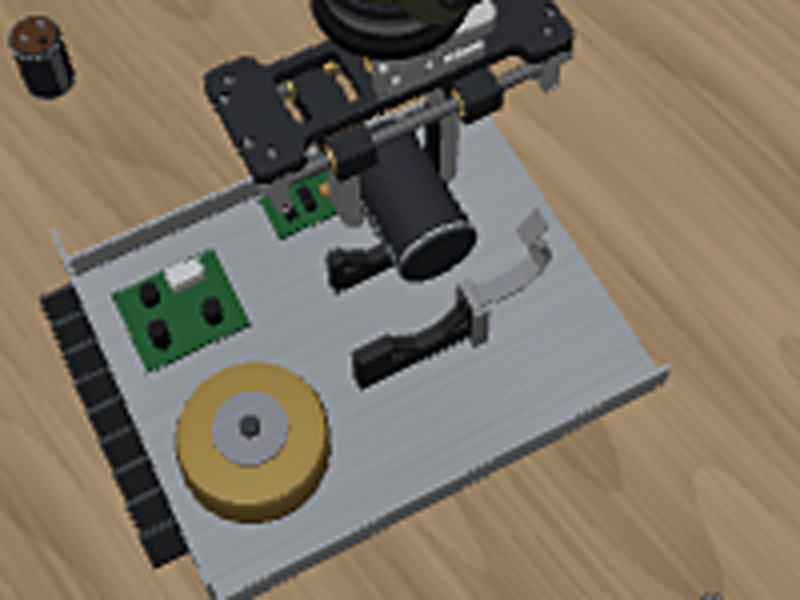

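Run:
```python
from t import *
im=cv2.imread("pics/w13.png")[:,:,::-1]; crop(im,200,120,400,250,4,"pics/w13c.png")
```

```text
(no output)
```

View pics/w13c.png

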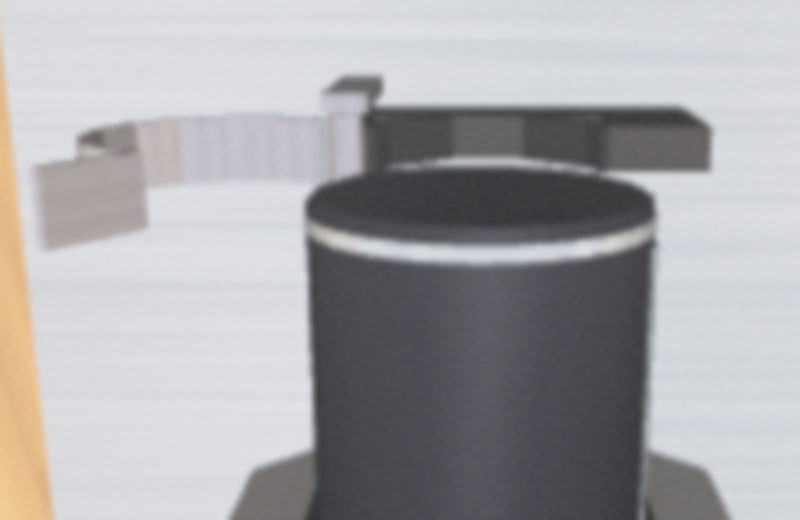

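Run:
```python
from t import *
b=C("w13");a=np.load("w13.npy");Rt=R.from_euler("xyz",a[3:]).as_matrix()
for u,v,z in [(489,120,30),(455,120,30),(523,120,30),(481,208,148),(705,125,48),(340,100,58)]:
    p=plane(b,(200+u/4-.35,120+v/4-.35),z); print(p.round(1),"tool",(Rt.T@(p-a[:3])).round(1))
```

```text
[571. 150.  30.] tool [49.7  1.  99.5]
[563.2 151.5  30. ] tool [49.7 -7.  99.5]
[578.8 148.6  30. ] tool [49.7  8.9 99.5]
[569.5 152.8 148. ] tool [ 52.1  -1.  -18.5]
[617.6 142.6  48. ] tool [50.8 48.1 81.4]
[541.5 163.2  58. ] tool [ 57.3 -30.4  71.5]
```

Emit:
{"op": "send_rows", "data": {"commands": [[[0.001,0.001,0.004],0],[[0.0015,0.002,0.014],0],[[0.0015,0.002,0.028],0],[[0.0015,0.002,0.042],0],[[0.0015,0.002,0.056],0],[[0.0015,0.002,0.068],0],[[0.0015,0.002,0.077],0],[[0.0015,0.002,0.083],0]]}}

```text
clock: 13.2
eef_pos: [563.0, 103.4, 44.9]
eef_rot: [-3.14, 0.0, 1.391]
wrist_force: [0.5, 0.4, -2.6]
finger_gap: 47.4
```

Run:
```python
from h import *
manip.camera("wrist")
st=manip.read_state(); print(st["finger_gap"],st["wrist_force"],st["eef_pos"],st["moment"])
im=manip.camera("wrist"); cv2.imwrite("pics/w14.png",im[:,:,::-1]); crop(im,200,100,440,330,3.3,"pics/w14c.png")
im=manip.camera("scene"); crop(im,260,190,400,290,5.6,"pics/c14.png")
```

```text
47.109540875222166 [-0.36809274  0.12291613 -3.37285705] [562.75594842 103.36975496  44.38046461] [-0.11174125  0.12426575 -0.0225198 ]
```

View pics/w14c.png

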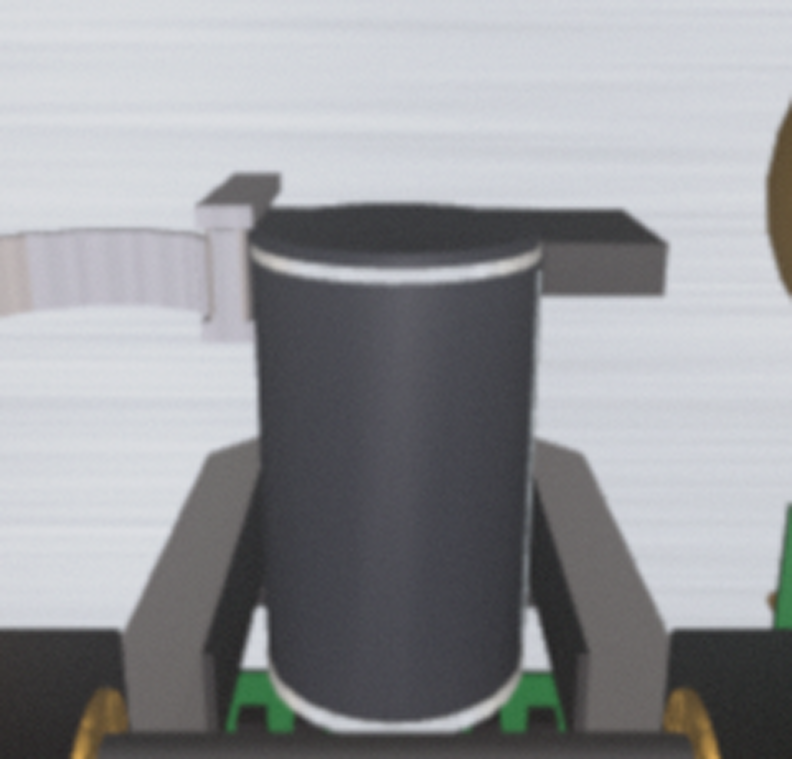

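View pics/c14.png

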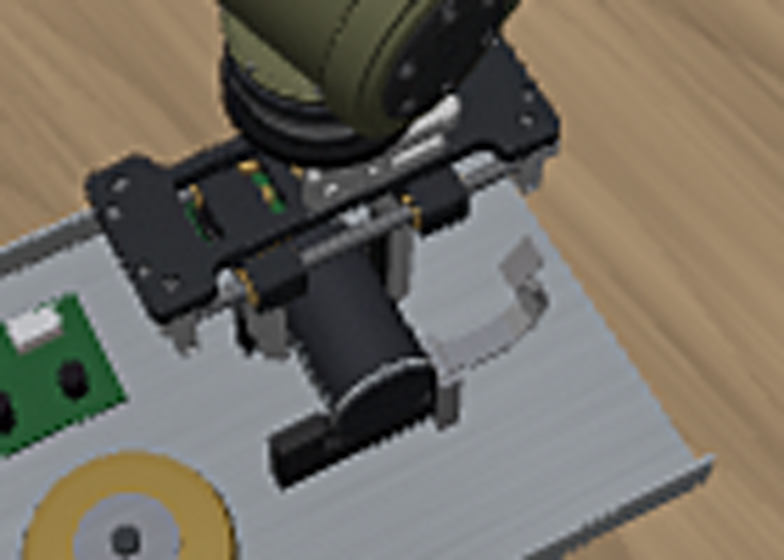

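Emit:
{"op": "send_rows", "data": {"commands": [[[0,0,0.001],0],[[0,0,0.002],0],[[0,0,0.0035],0],[[0,0,0.005],0],[[0,0,0.006],0],[[0,0,0.007],0],[[0,0,0.008],0],[[0,0,0.0085],0]], "force": 15}}

```text
clock: 14.02
eef_pos: [563.4, 103.5, 37.8]
eef_rot: [-3.141, 0.0, 1.391]
wrist_force: [0.2, -0.1, -2.0]
finger_gap: 47.7
```

Run:
```python
from h import *
st=manip.read_state(); print(st["finger_gap"],st["wrist_force"],st["eef_pos"],st["moment"])
```

```text
47.728586626000556 [ 0.15879693 -0.09080868 -2.0424626 ] [563.39940068 103.45251233  37.79695356] [-0.04811649  0.03377346 -0.02003541]
```

Emit:
{"op": "send_rows", "data": {"commands": [[[0,0,0.0003],0],[[0,0,0.0006],0],[[0,0,0.0009],0],[[0,0,0.0012],0],[[0,0,0.0015],0],[[0,0,0.0018],0],[[0,0,0.0021],0],[[0,0,0.0024],0]], "force": 8}}

```text
clock: 14.68
eef_pos: [563.5, 103.5, 36.3]
eef_rot: [3.141, -0.0, 1.391]
wrist_force: [-7.1, -0.4, 10.2]
finger_gap: 47.9
```

Run:
```python
from h import *
st=manip.read_state(); print(st["finger_gap"],st["wrist_force"],st["eef_pos"],st["moment"])
im=manip.camera("wrist"); cv2.imwrite("pics/w15.png",im[:,:,::-1]); crop(im,200,100,440,330,3.3,"pics/w15c.png")
```

```text
47.88909504332861 [-7.07994049 -0.38034289 10.2218236 ] [563.51343553 103.46165526  36.28915295] [-0.3103343   1.23489488  0.00442978]
```

View pics/w15c.png

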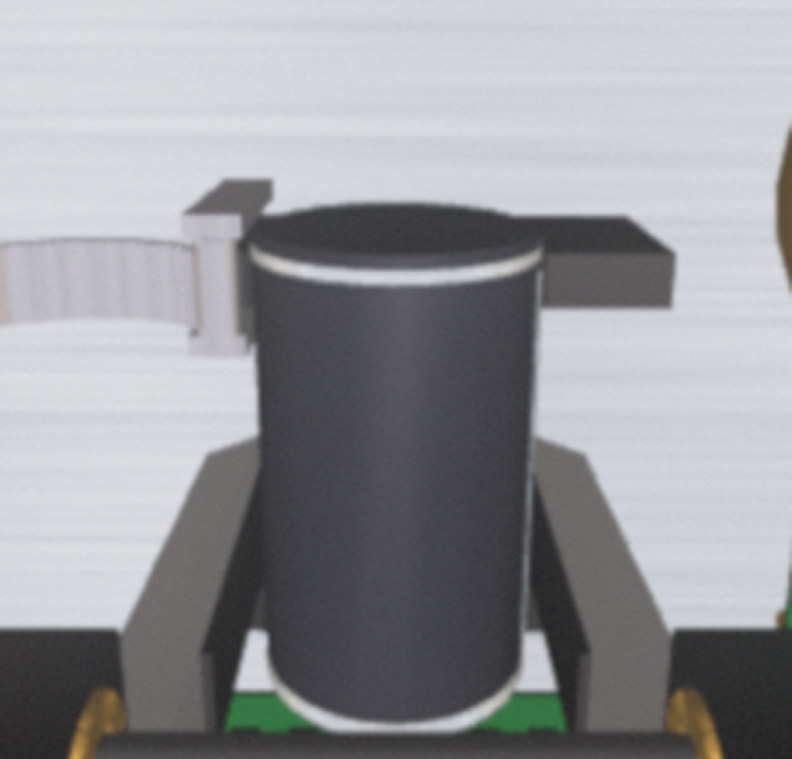

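Emit:
{"op": "send_rows", "data": {"commands": [[[0,-0.0005,0],0],[[0,-0.001,0],0],[[0,-0.001,0.0002],0],[[0,-0.001,0.0004],0],[[0,-0.001,0.0006],0],[[0,-0.001,0.0006],0],[[0,-0.001,0.0006],0],[[0,-0.001,0.0006],0]], "force": 5}}

```text
clock: 15.4
eef_pos: [563.5, 103.6, 35.9]
eef_rot: [3.139, -0.001, 1.391]
wrist_force: [1.9, -1.8, 8.1]
finger_gap: 48.2
```

Emit:
{"op": "send_rows", "data": {"commands": [[[0,0,0],0],[[0,0,0],0],[[0,0,0],0],[[0,0,0],0],[[0,0,0],0],[[0,0,0],0],[[0,0,0],0],[[0,0,0],0]], "hand": -0.25}}

```text
clock: 16.07
eef_pos: [562.4, 103.6, 34.9]
eef_rot: [-3.141, 0.0, 1.391]
wrist_force: [0.7, -0.3, 0.2]
finger_gap: 59.1
```

Run:
```python
from h import *
st=manip.read_state(); print(st["finger_gap"],st["wrist_force"],st["eef_pos"],st["moment"])
np.save('w16.npy',np.r_[st['eef_pos'],st['eef_rot']])
im=manip.camera("wrist"); cv2.imwrite("pics/w16.png",im[:,:,::-1]); crop(im,200,100,440,330,3.3,"pics/w16c.png")
```

```text
59.12804653046216 [ 0.71950804 -0.30882743  0.17077179] [562.4329783  103.6449479   34.90973939] [-0.08641063  0.02745368 -0.07985304]
```

View pics/w16c.png

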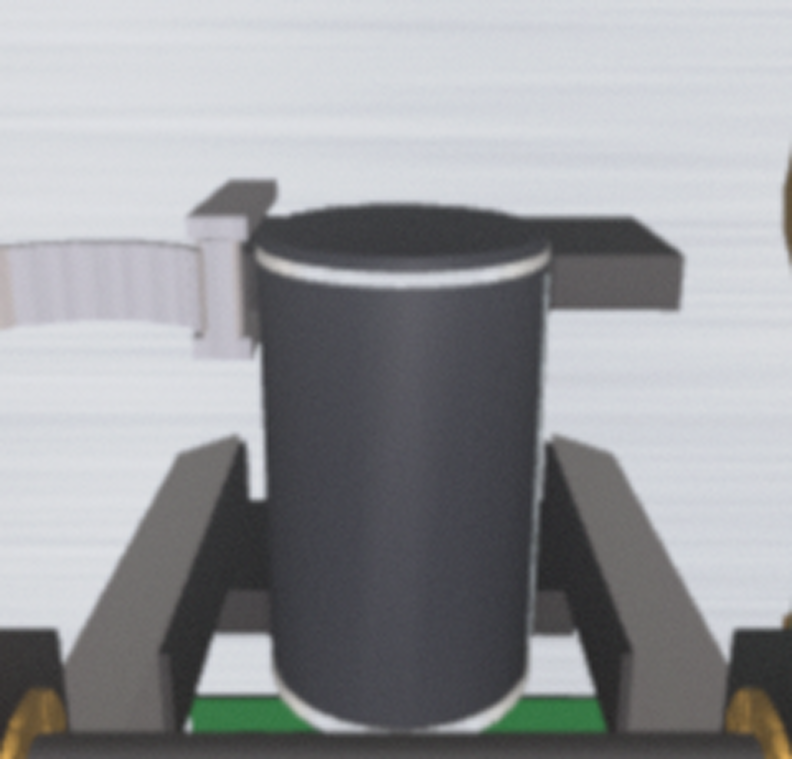

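Run:
```python
from t import *
b=C("w16");a=np.load("w16.npy");Rt=R.from_euler("xyz",a[3:]).as_matrix()
for n,u,v,z in [("rib top near R",682,310,48),("rib top far R",685,255,48),("face top",402,260,79),("faceL",257,248,55),("faceR",549,245,55),("sideL low",273,640,55),("sideR low",528,640,55),("front rib inner? ",560,592,48)]:
    p=plane(b,(200+u/3.3-.35,100+v/3.3-.35),z); print(n,p.round(1),"tool",(Rt.T@(p-a[:3])).round(1))
```

```text
rib top near R [617.7 132.3  48. ] tool [ 38.1  49.3 -13.1]
rib top far R [619.2 142.1  48. ] tool [ 48.   49.  -13.1]
face top [571.8 156.8  79. ] tool [ 53.9  -0.3 -44.1]
faceL [547.7 157.9  55. ] tool [ 50.7 -24.2 -20.1]
faceR [595.4 149.7  55. ] tool [ 51.2  24.2 -20.1]
sideL low [534.2  84.1  55. ] tool [-24.3 -24.3 -20.1]
sideR low [581.3  75.5  55. ] tool [-24.3  23.6 -20.1]
front rib inner?  [589.1  80.1  48. ] tool [-18.4  30.5 -13.1]
```

Emit:
{"op": "send_rows", "data": {"commands": [[[0,0,-0.005],0],[[0,0,-0.015],0],[[0,0,-0.03],0],[[0,0,-0.05],0],[[0,0,-0.07],0],[[0,0,-0.09],0],[[0,0,-0.11],0],[[0,0,-0.12],0]]}}

```text
clock: 16.78
eef_pos: [563.2, 103.8, 158.5]
eef_rot: [3.138, -0.001, 1.391]
wrist_force: [0.8, 0.2, 1.6]
finger_gap: 58.9
```

Run:
```python
from h import *
manip.camera("wrist")
st=manip.read_state(); print(st["finger_gap"],st["wrist_force"],st["eef_pos"],st["moment"])
np.save('w17.npy',np.r_[st['eef_pos'],st['eef_rot']])
im=manip.camera("wrist"); cv2.imwrite("pics/w17.png",im[:,:,::-1])
im=manip.camera("scene"); crop(im,260,190,400,290,5.6,"pics/c17.png")
go(465.8,164.8,155,2.962)
```

```text
58.95007944223812 [-0.22047227 -0.6338123   1.55658877] [563.64830196 103.78001489 159.21620331] [-0.08118605  0.02967061  0.00680534]
clock 16.93 pos [562.6 103.7 155.4] rot [ 3.14  -0.     1.391] -> shift [ 0.0428 -0.1062  0.0003] turn -1.571
```

View pics/w17.png

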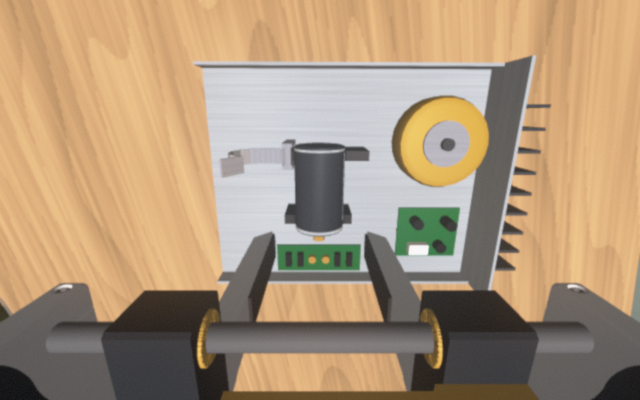

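View pics/c17.png

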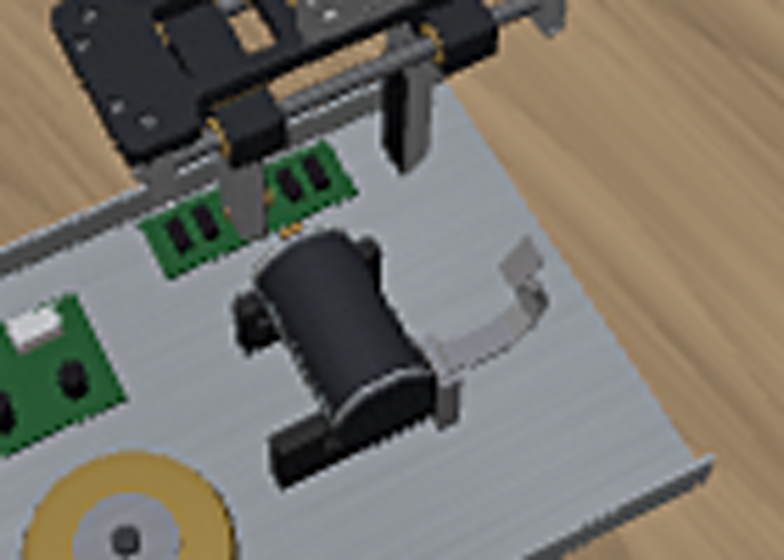

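Emit:
{"op": "send_rows", "data": {"commands": [[[0.005,-0.013,0],-0.12],[[0.011,-0.027,0],-0.24],[[0.016,-0.04,0],-0.36],[[0.022,-0.053,0],-0.48],[[0.027,-0.067,0],-0.6],[[0.033,-0.08,0],-0.72],[[0.038,-0.094,0],-0.84],[[0.043,-0.106,0],-0.96]], "hand": 1, "force": 20}}

```text
clock: 17.6
eef_pos: [464.5, 165.1, 153.5]
eef_rot: [-3.14, -0.001, 2.357]
wrist_force: [0.1, -0.1, -0.1]
finger_gap: 8.8
```

Emit:
{"op": "send_rows", "data": {"commands": [[[0,0,0],-0.12],[[0,0,0],-0.24],[[0,0,0],-0.36],[[0,0,0],-0.48],[[0,0,0],-0.6],[[0,0,0],-0.611],[[0,0,0],-0.611],[[0,0,0],-0.611]]}}

```text
clock: 18.27
eef_pos: [465.6, 164.8, 154.3]
eef_rot: [-3.141, -0.001, 2.958]
wrist_force: [-0.1, -0.7, -0.1]
finger_gap: 0.3
```

Run:
```python
from h import *
st=manip.read_state(); print(st["finger_gap"],st["wrist_force"],st["eef_pos"],st["moment"])
np.save('w18.npy',np.r_[st['eef_pos'],st['eef_rot']])
im=manip.camera("wrist"); cv2.imwrite("pics/w18.png",im[:,:,::-1])
im=manip.camera("scene"); crop(im,260,150,420,290,5,"pics/c18.png")
go(465.8,164.8,108,2.962)
```

```text
0.2902136528794657 [-0.13725445 -0.70302483 -0.12573195] [465.60419329 164.82674756 154.28940052] [ 0.02352455  0.01349174 -0.00824248]
clock 18.37 pos [465.7 164.9 154.6] rot [-3.141e+00 -1.000e-03  2.959e+00] -> shift [-0.0001 -0.0001  0.0466] turn -0.003
```

View pics/w18.png

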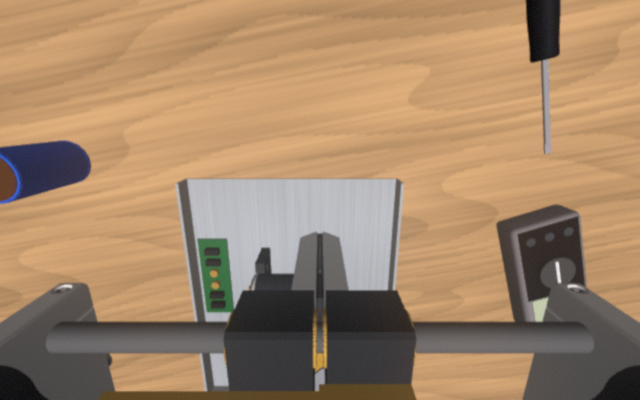

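View pics/c18.png

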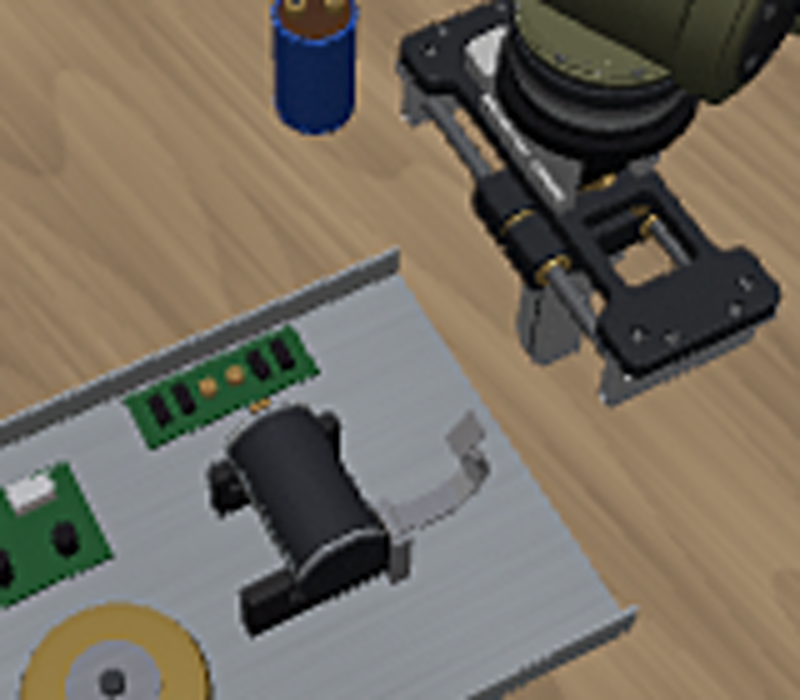

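Emit:
{"op": "send_rows", "data": {"commands": [[[0,0,0.01],0],[[0,0,0.022],0],[[0,0,0.034],0],[[0,0,0.044],0],[[-0.003,0,0.0465],0],[[-0.008,0,0.0465],0],[[-0.014,0,0.0465],0],[[-0.02,0,0.0465],0]]}}

```text
clock: 19.03
eef_pos: [486.6, 161.3, 109.1]
eef_rot: [3.141, 0.001, 2.962]
wrist_force: [-0.6, 0.2, 0.2]
finger_gap: 0.4
```

Emit:
{"op": "send_rows", "data": {"commands": [[[-0.006,0,0],0],[[-0.012,0,-0.001],0],[[-0.018,0,-0.002],0],[[-0.024,0,-0.004],0],[[-0.03,0,-0.006],0],[[-0.036,0,-0.007],0],[[-0.041,0,-0.008],0],[[-0.046,0,-0.008],0]]}}

```text
clock: 19.7
eef_pos: [531.4, 153.0, 116.7]
eef_rot: [3.141, 0.0, 2.962]
wrist_force: [0.3, 0.7, 0.5]
finger_gap: 0.8
```

Run:
```python
from h import *
st=manip.read_state(); print(st["finger_gap"],st["wrist_force"],st["eef_pos"],st["moment"])
print("Xc,dy",(st["eef_pos"][:2]-np.array([539.6,151.4]))@np.array([[.984,.179],[-.179,.984]]))
im=manip.camera("scene"); crop(im,260,150,420,290,5,"pics/c19.png")
im=manip.camera("side"); crop(im,260,110,420,250,5,"pics/s19.png")
```

```text
0.7951253929762141 [0.25165923 0.6913912  0.45379296] [531.40213175 153.04071039 116.65944579] [0.00089269 0.16410199 0.02650027]
Xc,dy [-8.36038952  0.14704061]
```

View pics/c19.png

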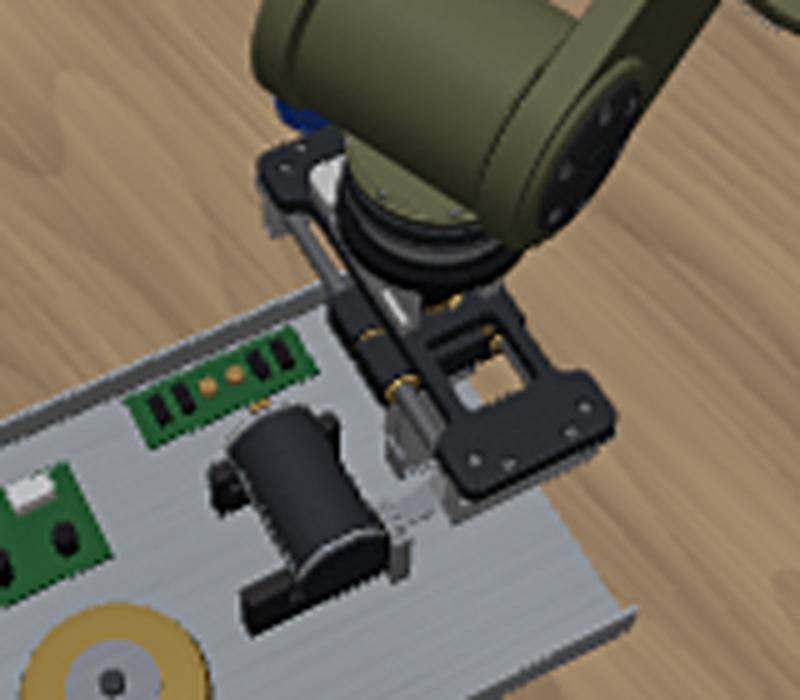

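View pics/s19.png

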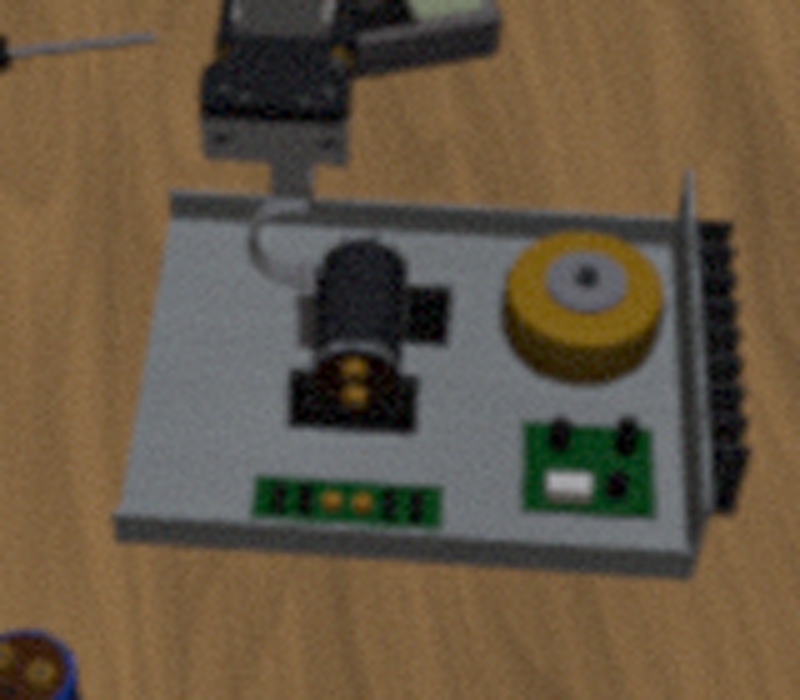

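Emit:
{"op": "send_rows", "data": {"commands": [[[-0.006,0,0.0005],0],[[-0.013,0,0.001],0],[[-0.02,0,0.001],0],[[-0.027,0,0.001],0],[[-0.034,0,0.001],0],[[-0.041,0,0.001],0],[[-0.047,0,0.001],0],[[-0.052,0,0.001],0]]}}

```text
clock: 20.47
eef_pos: [582.7, 143.7, 115.4]
eef_rot: [3.142, 0.0, 2.962]
wrist_force: [-0.7, -0.1, 1.4]
finger_gap: 0.4
```

Run:
```python
from h import *
st=manip.read_state(); print(st["finger_gap"],st["wrist_force"],st["eef_pos"],st["moment"])
print("Xc,dy",(st["eef_pos"][:2]-np.array([539.6,151.4]))@np.array([[.984,.179],[-.179,.984]]))
im=manip.camera("side"); crop(im,260,110,420,250,5,"pics/s20.png")
```

```text
0.37871131361345683 [-0.66573667 -0.13013886  1.4098506 ] [582.71747912 143.6557766  115.41195447] [ 0.00702091  0.01869401 -0.01933995]
Xc,dy [43.81381545  0.09771294]
```

View pics/s20.png

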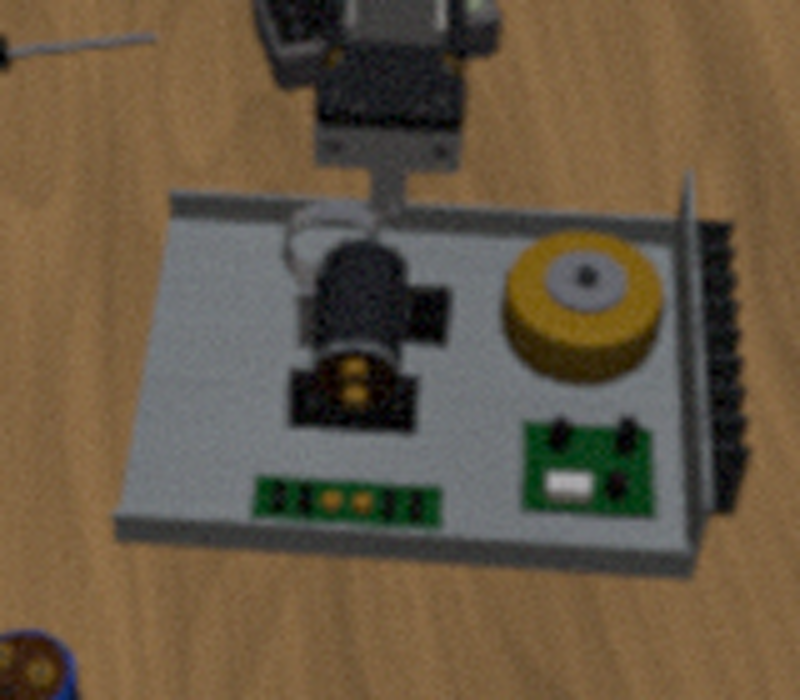

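Emit:
{"op": "send_rows", "data": {"commands": [[[-0.002,0,0.004],0],[[-0.008,0,0.01],0],[[-0.012,0,0.016],0],[[-0.016,0,0.022],0],[[-0.019,0,0.029],0],[[-0.022,0,0.036],0],[[-0.025,0,0.044],0],[[-0.0275,0,0.051],0]]}}

```text
clock: 21.18
eef_pos: [608.9, 138.9, 63.2]
eef_rot: [-3.141, -0.001, 2.962]
wrist_force: [-0.7, -0.3, 0.5]
finger_gap: 0.5
```

Run:
```python
from h import *
st=manip.read_state(); print(st["finger_gap"],st["wrist_force"],st["eef_pos"],st["moment"])
print("Xc,dy",(st["eef_pos"][:2]-np.array([539.6,151.4]))@np.array([[.984,.179],[-.179,.984]]))
im=manip.camera("side"); crop(im,260,110,420,250,5,"pics/s21.png")
```

```text
0.5441412635129431 [-0.65180201 -0.33722757  0.51250902] [608.88049376 138.8900169   63.1969484 ] [ 0.01497987  0.0858565  -0.00609379]
Xc,dy [70.41129283  0.09138501]
```

View pics/s21.png

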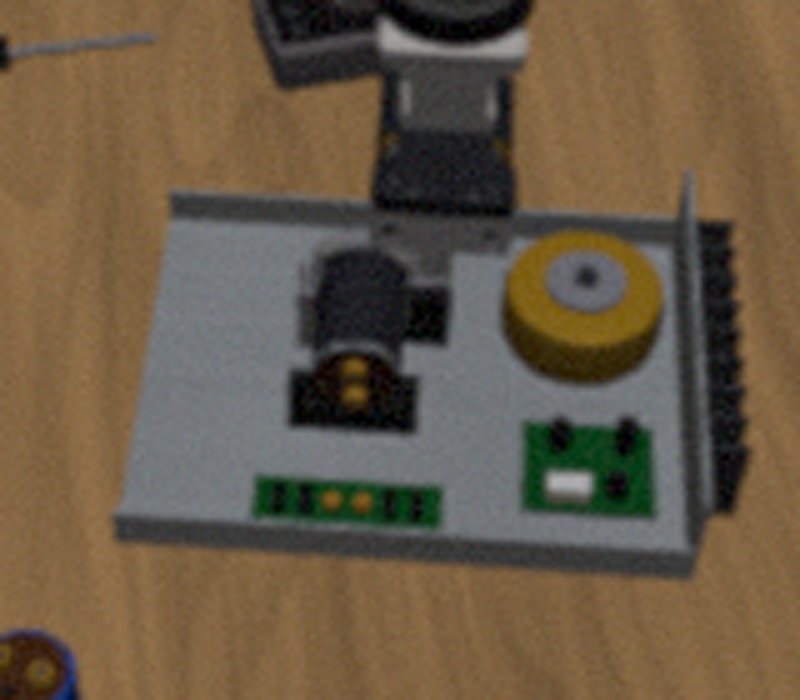

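Now down the last 11 mm, outward by 2 mm, slowly.

Emit:
{"op": "send_rows", "data": {"commands": [[[-0.001,0,0.002],0],[[-0.002,0,0.004],0],[[-0.002,0,0.006],0],[[-0.002,0,0.008],0],[[-0.002,0,0.0095],0],[[-0.002,0,0.0108],0],[[-0.002,0,0.0115],0],[[-0.002,0,0.0118],0]]}}

```text
clock: 21.9
eef_pos: [611.0, 138.5, 52.6]
eef_rot: [-3.142, -0.0, 2.962]
wrist_force: [0.0, -0.4, -0.2]
finger_gap: 0.6
```

Run:
```python
from h import *
st=manip.read_state(); print(st["finger_gap"],st["wrist_force"],st["eef_pos"],st["moment"])
```

```text
0.5680385730150441 [ 0.03992683 -0.35517003 -0.16061191] [610.953287   138.54757205  52.5933002 ] [ 0.01963563 -0.02059205 -0.02784276]
```

Emit:
{"op": "send_rows", "data": {"commands": [[[0,0,0.0004],0],[[0,0,0.0008],0],[[0,0,0.0012],0],[[0,0,0.0016],0],[[0,0,0.0019],0],[[0,0,0.0022],0],[[0,0,0.0022],0],[[0,0,0.0022],0]]}}

```text
clock: 22.57
eef_pos: [611.1, 138.6, 51.7]
eef_rot: [3.141, 0.001, 2.962]
wrist_force: [-5.5, -0.6, 13.2]
finger_gap: 0.5
```

Run:
```python
from h import *
st=manip.read_state(); print(st["finger_gap"],st["wrist_force"],st["eef_pos"],st["moment"])
```

```text
0.5018499742877663 [-5.51649754 -0.61839425 13.16525508] [611.11548951 138.60971242  51.73862668] [-0.21086406  1.22030682 -0.00463056]
```

Emit:
{"op": "send_rows", "data": {"commands": [[[0,0,-0.003],0],[[0,0,-0.01],0],[[0,0,-0.025],0],[[0,0,-0.05],0],[[0.01,0,-0.08],0],[[0.04,0,-0.11],0],[[0.08,0,-0.14],0],[[0.12,0,-0.16],0]]}}

```text
clock: 23.23
eef_pos: [502.5, 158.1, 206.7]
eef_rot: [3.141, 0.002, 2.961]
wrist_force: [1.2, 0.1, 0.5]
finger_gap: 0.6
```

Run:
```python
from h import *
manip.camera("wrist");manip.camera("wrist")
st=manip.read_state(); print(st["wrist_force"],st["eef_pos"])
np.save('w22.npy',np.r_[st['eef_pos'],st['eef_rot']])
im=manip.camera("wrist"); cv2.imwrite("pics/w22.png",im[:,:,::-1])
im=manip.camera("side"); cv2.imwrite("pics/s22f.png",im[:,:,::-1]); crop(im,260,110,420,250,5,"pics/s22.png")
im=manip.camera("scene"); cv2.imwrite("pics/c22f.png",im[:,:,::-1]);crop(im,260,190,400,290,5.6,"pics/c22.png")
```

```text
[0.50019323 0.02164831 0.39554986] [501.4027169  159.21162269 209.18056583]
```

View pics/s22.png

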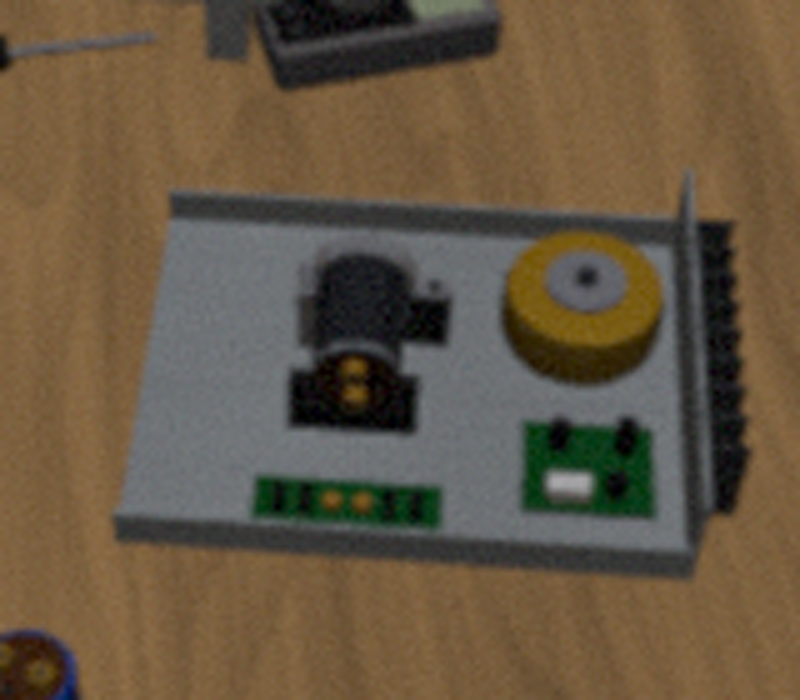

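View pics/c22.png

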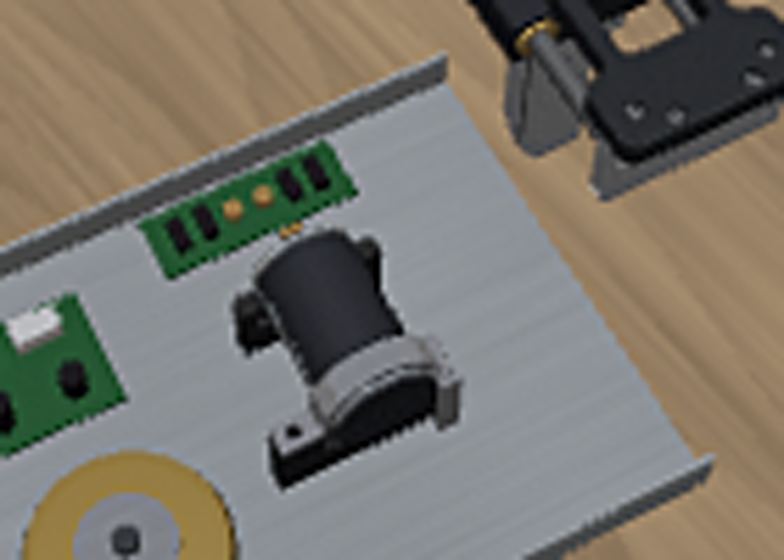

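View pics/w22.png

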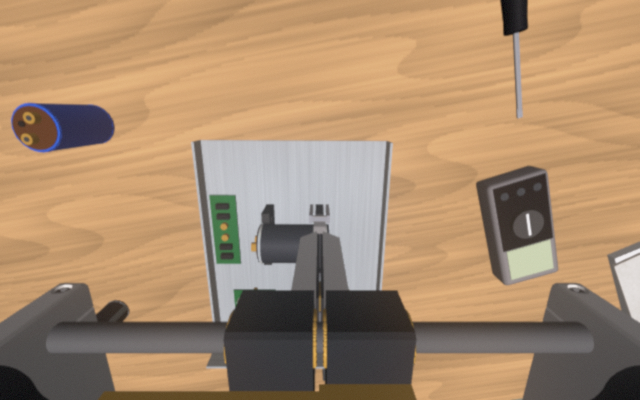

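View pics/c22f.png

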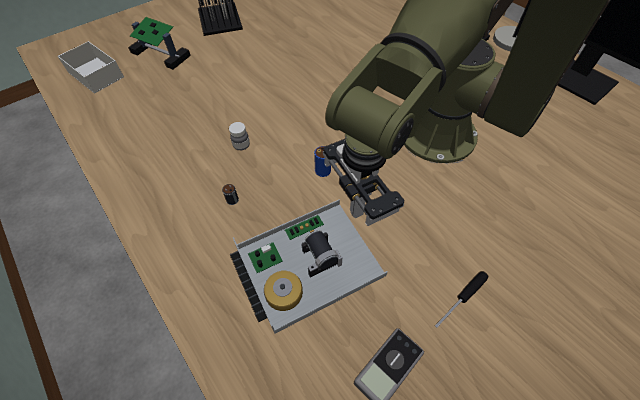

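```bash
python3 -c "
from cell import manip
print(manip.sign_off(), manip.read_state()['clock'])"
```

```text
the job is handed in; nothing more can be done
the job is handed in; nothing more can be done
```

The capacitor is lying in the saddle on both ribs with its terminals towards the rectifier board. The strap is closed over it, and I handed the job in at about 23.5 s.

**How it was done:** The moves allowed no tilting, so I gripped the can lightly and dragged its bottom edge on the bench until it lay flat. I then gripped it again 11 mm off its middle towards the terminals, lowered it onto the ribs and opened the fingers. With the fingers shut, I pushed the strap over from behind and pressed its ear down to the stop.

**Last checks:**
- **Seating:** the wrist view put the can's centre within about 1–2 mm of the middle of the ribs along the saddle.
- **Strap:** the ear stopped at 51.7 mm, against the 52 mm given, with 13 N on it. After I withdrew, the scene and side pictures show it lying flat on the rib.
- **Other things:** the jar, small capacitor, blue look-alike, screwdriver and meter look unmoved in the last scene picture. The arm was clear of everything.

**What went wrong or disagreed:**
- The first two tries at tipping slid or carried the can upright by a few centimetres. The third, pressed down, tipped it.
- My first camera estimate of the saddle was about 1 mm off sideways. I corrected by 2 mm, which was about 1 mm too much. The side force at contact (7 N) showed it, and I moved back 1 mm before letting go.
- The can's plain end drooped about 2.5° while it was carried and levelled when it was set down.

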